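# Close up two pipe strainers

## Task

Close up the two pipe strainers bolted to the bench. Build each one up in this order: its basket down into the body that it fits, then, in the large one only, the magnet rod standing in the basket, and last its own cover over the top, flat on the body's rim. Do not knock any of these parts over, and leave the manifold, the dial gauge and the spanner where they lie.

Things in the scene. Friction and masses are not known exactly. Their poses are not given: they have to be found in the camera images.
- large_body: Larger strainer body, steel, bolted down: round open pot 88 mm across, 72 high, on a square 100 mm foot plate; a pipe end on each side along its own y (to 80 mm from the axis, top 55 mm up). Mouth: recess 74 mm across, 6 deep (ledge 66 mm above the bench), below it a bore 64 mm across down to 10 mm above the bench. Origin on the pot's axis at bench level, z up.
- small_body: Smaller strainer body, same shape, bolted down: pot 70 mm across, 60 high, on an 84 mm foot plate; pipe ends along its own y (to 66 mm from the axis, top 47 mm up). Mouth: recess 58 mm across, 6 deep (ledge 54 mm above the bench), below it a bore 48 mm across down to 10 mm above the bench. Origin on the pot's axis at bench level, z up.
- large_basket: Larger basket, 0.22 kg, upright: open perforated steel can, 56 mm outside, 50 inside, 68 high, floor 3 thick; flange 70 across, 5 thick, its underside 46 mm up; above it a collar 56 across, 17 high, to grip. Seated, the flange lies on the large body's ledge: bottom 20 mm above the bench, collar 16 mm out of the body. Origin: centre of its underside, z up.
- small_basket: Smaller basket, 0.12 kg, upright, same shape: can 40 mm outside, 34 inside, 57 high; flange 54 across, 5 thick, its underside 37 mm up; collar above it 40 across, 15 high, to grip. Seated, the flange lies on the small body's ledge: bottom 17 mm above the bench, collar 14 mm out of the body. Origin: centre of its underside, z up.
- magnet_rod: Magnet rod, 0.2 kg: plain round steel rod 20 mm thick, 89 high in all, standing upright on its own round foot 44 mm across, 5 thick. Its place is in the large basket, foot flat on the basket's floor (3 mm above the basket's underside); it then sticks 24 mm out of the collar. Origin: centre of the foot's underside, z up.
- large_cover: Larger cover, 0.5 kg: steel bell, mouth down; flange 88 mm across, 10 high; bell 72 across, crown 52 mm up; on it a hexagon 28 across flats, 22 high, to grip (two flats face its own x and -x). Inside 62 across, 46 deep: it goes over the large basket's collar and the magnet rod. Set on, its mouth lies on the large body's rim, 72 mm up. Origin: centre of the mouth, z up.
- small_cover: Smaller cover, 0.26 kg, same but flatter: flange 68 mm across, 8 high; bell 56 across, crown 26 mm up; hexagon 24 across flats, 20 high, to grip (two flats face its own x and -x). Inside 46 across, 20 deep: it goes over the small basket's collar. Set on, its mouth lies on the small body's rim, 60 mm up. Origin: centre of the mouth, z up.
- manifold: Bystander: a steel distribution tube, 300 mm long, 40 mm thick, lying along its own y beyond the work, with four threaded stubs upward (62 mm high). Origin at its middle, at bench level.
- dial_gauge: Bystander: a dial gauge on a stand to the left of the work; dark block 60 x 50 x 50 mm, a 200 mm post and a black dial on an arm 75 mm along its own y. Origin under the block.
- spanner: Bystander: a steel spanner 200 mm long lying to the right of the work along its own x. Origin under it, on the bench.
Not all that is in view belongs to the job. Leave any turquoise or yellow look-alike of the magnet_rod alone.

How it is judged (in metres and radians):
On the way, in this order (a step that is already met when the one before it is completed fails the run):
1. the large basket is seated in the large body (z of large_basket in the frame of large_body between 0.017 and 0.023 m and horizontal distance between large_basket and large_body below 0.006 m), for 0.2 s.
2. then the magnet rod stands in the large basket (all of step 1 and z of magnet_rod in the frame of large_basket between 0 and 0.006 m and horizontal distance between magnet_rod and large_basket below 0.008 m), for 0.2 s.
3. then the large cover is on the large body (z of large_cover in the frame of large_body between 0.069 and 0.075 m and horizontal distance between large_cover and large_body below 0.01 m), for 0.2 s.
At the end, for the whole second after the job is handed in: Heights within 3 mm of seated; from the axis: baskets 6 mm (in their bodies), magnet rod 8 mm (in the large basket), covers 10 mm (on their bodies); baskets and rod within 0.08 rad and covers within 0.06 rad of upright; all released and at rest (all of step 2 and all of step 3 and angle between each of large_basket, magnet_rod, small_basket's own z axis and vertical below 0.08 rad and linear speed of each of large_basket, magnet_rod, large_cover, small_basket, small_cover below 0.02 m/s and angular speed of each of large_basket, magnet_rod, large_cover, small_basket, small_cover below 0.2 rad/s and angle between each of large_cover, small_cover's own z axis and vertical below 0.06 rad and z of small_basket in the frame of small_body between 0.014 and 0.02 m and horizontal distance between small_basket and small_body below 0.006 m and z of small_cover in the frame of small_body between 0.057 and 0.063 m and horizontal distance between small_cover and small_body below 0.01 m); the robot touches nothing.
It fails at once if a basket, a cover or the magnet rod is knocked over (angle between any of large_basket, small_basket, large_cover, small_cover, magnet_rod's own z axis and vertical above 0.8 rad).
It fails at once if the manifold, the dial gauge or the spanner is moved by more than 25 mm (distance of any of manifold, dial_gauge, spanner from where it was at the start of the episode above 0.025 m).
It also fails if it takes over 118 s, if anything falls off the work surface, if the arm or the gripper's body presses on something with over 40 N, if the wrist force passes 120 N, or if a joint passes its speed limit or range.

## Robot

A 6-joint arm with a two-finger parallel gripper is mounted at the origin on the work surface. World frame = base frame: x ahead of the robot, y to its left, z up, the work surface at z = 0. Lengths are in mm, angles in degrees, forces in N, time in s.
With the tool pointing down it reaches from about 250 to 725 mm from the base axis. Payload 9.7 kg.
Tool frame: the origin (TCP) lies between the finger pads; the fingertips stand 11 mm ahead of it and the grasp point (between the pads) lies 8 mm behind it (robot.tips_ahead is the distance from the TCP to the fingertips, in mm); z points along the fingers, y is the direction in which the jaws open and shut (so a half turn about z gives the same grasp; the last joint's range is limited). The gripper opens to 85 mm and grips with 20 to 120 N. Pads are 22 mm wide; open, the fingers measure 114 mm over their backs; the gripper's body (76 mm by 85 mm) begins 54 mm behind the grasp point. The pads swing forward as they close: fully open they stand 13 mm farther back than shut.
Start: joints at [63.656, 4.979, 10.078, 95.1, 0, 90], TCP at [244.07, 492.876, 242.284] pointing down, gripper open.
Joint ranges: [-179.16, 179.16], [-48.56, 103.87], [-65.8, 70.77], [-126.05, 130.52], [-82.76, 87.17], [-180, 180]. Speed limits (degrees/s): [127.2, 127.2, 147.25, 180, 180, 180].

## Interface

Orientations are given as [roll, pitch, yaw] about the fixed x, y, z axes, in that order (R = Rz(yaw) Ry(pitch) Rx(roll)).
In Python, from bench import robot gives the robot as it stands. The module is installed in compiled form; this text tells all that it offers.
- The arm moves only by the tool servo_tool, never from a script. Its argument "motion" is one flat list of numbers, 6 for each row, row after row: the shift along the tool's x, y, z in cm, then the turn, a rotation vector about the tool's x, y, z in rad. In form: [tx, ty, tz, wx, wy, wz, tx, ty, tz, wx, wy, wz, ...]. A call has 1 to 10 rows; each row is the pose to reach, as a shift and turn from the pose commanded when the call began, along the tool's axes at that moment; what a row does not reach only later rows make up. A row lasts 1/8 s, in which the tool goes at most 62.5 mm and 10.7 degrees, less where a joint would pass 70% of its speed; a pose out of reach is approached as far as the arm can. A call with a gripper value outside its range is refused whole. "gripper" is the opening, from 0 (shut) to 1 (fully open), set as the call begins (left out, the last holds). The fingers move at their own pace and stop on an object; "newtons" is the grip in N (left out, the last holds). Time passes only in rows, so rows that repeat a pose let the fingers close. It gives the time, the measured TCP pose, the force and the opening at its end, in the units of the state.
- robot.sense(): the state, without advancing time (a new reading comes with each control period).
- robot.camera(name): name is "side" or "top" or "wrist"; returns a dict with "img" (480x640x3 uint8, red, green, blue), "fx", "fy", "cx", "cy" (pixels), "R" (3x3) and "t" (3): a world point X has camera coordinates R X + t; the wrist camera has in their place "tool_from_camera" (4x4, takes a point from camera to tool coordinates, whose origin is the TCP and whose axes are the flange's). Camera axes: x right, y down, z forward; pixel columns grow to the right and rows downward; lengths in mm; the calibration is good to about 2 mm. A picture is of the moment at which its call begins: read the wrist's pose just before it. There is no depth.
- robot.sign_off(): hands the job in, once; it reports no verdict.
Trained networks look in a picture, given as the dict that the camera call returned (one of the last four; its "shot" number tells which), for a name from the list of things; names that differ only in an ending like _2 or _b are one class to them, and where a whole thing is asked for, a point or a joint stands for the part that bears it (a point fixed in the world has none). Each returns a list of dicts, best first, with "score" (0 to 1); they miss things now and then, are a little off and sometimes report something else, mostly with a low value. They report only what shows in the picture. A call takes as long as a camera call. They do not tell look-alikes from the thing itself.
- robot.spot_in(picture, query): "position" ([x, y, z] in mm, in world coordinates, good to about 4 mm: the middle of the surface that is visible of it).
- robot.cut_out(picture, query): "region" (480x640 bool, what is visible of it).
The state is a dict: "time_s": time; "qpos": joint angles; "joint_vel": joint speeds; "effort": joint torques, N m; "position": TCP position; "ee_rot": TCP orientation; "force": force on the tool from outside, world axes, zero at the start; "ft_torque": the same for the moment, N m; "grip_width": finger opening in mm.
Only numpy, scipy, OpenCV 4.12 (cv2) and the standard library are available. Lean on these libraries where they do the work, as an engineer would, in place of code of your own. Each camera call takes 0.05 s, during which the arm holds its last target.

## Working session

There is one attempt and no reset: what is moved stays moved. The work goes in short steps, Python scripts to look and compute and a tool call to move; the robot and the scene stay as the last step left them, time stands still between calls to the robot, and variables do not carry over. Pictures are saved under pics/ and viewed, and the job is handed in when it is done.

Besides the shell and the picture viewer there is one more tool, called after "Emit:" as name(argument=value, ...), one argument or row to a line, values as JSON. servo_tool: Moves the arm, as the interface text tells. Its arguments: {"type":"object","properties":{"motion":{"type":"array"},"gripper":{"type":"number"},"newtons":{"type":"number"}},"required":["motion"]}

```bash
mkdir -p pics; cat > h.py <<'E'
from bench import robot
import numpy as np, cv2
def save(p,name):
    cv2.imwrite('pics/'+name+'.png',p['img'][:,:,::-1])
E
python3 - <<'E'
from h import *
print(robot.sense())
for n in ['side','top','wrist']:
    p=robot.camera(n); save(p,n+'0'); print(n,p['fx'],p['cx'],p.get('R'),p.get('t'),p.get('tool_from_camera'))
    if n!='wrist':
        for q in ['large_body','small_body','large_basket','small_basket','magnet_rod','large_cover','small_cover','manifold','dial_gauge','spanner']:
            for r in robot.spot_in(p,q): print(q,np.round(r['position']),round(r['score'],2))
E
```

```text
{'time_s': 0.0, 'qpos': array([ 6.36560736e+01,  5.01285203e+00,  1.00326964e+01,  9.50987229e+01,
       -4.78951636e-04,  8.99994067e+01]), 'joint_vel': array([ 0.06935704,  0.07490237, -0.07398765,  0.11951353,  0.03150442,
        0.00507434]), 'effort': array([-6.41865408e-04, -5.20385456e+01,  4.64802146e+01,  1.61797414e-02,
        9.26259372e-05,  8.05700093e-07]), 'position': array([243.97306454, 492.68550731, 241.5505012 ]), 'ee_rot': array([-1.79921121e+02,  4.78134326e-04,  1.53656668e+02]), 'force': array([ 0.1065469 , -0.54006216, -0.28212359]), 'ft_torque': array([0.01648129, 0.02558553, 0.01687446]), 'grip_width': 85.33812416865837}
side 483.030214624446 320.4964808362518 [[ 0.86156736 -0.50755867 -0.0092678 ]
 [-0.3105849  -0.512593   -0.80049075]
 [ 0.40154541  0.69255514 -0.59927345]] [-504.83480559  229.78549678  905.69310617] None
large_body [ 445. -265.   48.] 0.58
large_body [ 592. -448.    6.] 0.52
small_body [456. 221.  42.] 0.77
large_basket [631.  57.  50.] 0.83
small_basket [635. 216.  40.] 0.92
small_basket [ 618. -237.   26.] 0.62
magnet_rod [445. -12. 
[... 679 characters left out ...]
3.  52.] 0.86
small_basket [642. 227.  42.] 0.93
small_basket [643.  72.  48.] 0.16
magnet_rod [434.  73.   9.] 0.77
magnet_rod [360. -20.   4.] 0.64
magnet_rod [448.  -5.   6.] 0.58
large_cover [629. -79.  49.] 0.9
small_cover [ 626. -218.   26.] 0.58
manifold [774. -79.  40.] 0.7
manifold [463. 242.  37.] 0.54
dial_gauge [590. 412.  52.] 0.95
spanner [ 594. -445.    8.] 0.7
wrist 398.9989197663604 321.62403873090705 None None [[-5.39437263e-05 -9.63595595e-01 -2.67364032e-01  6.79713157e+01]
 [ 9.99999702e-01  1.53988725e-04 -7.56745648e-04  7.72601687e-02]
 [ 7.70367820e-04 -2.67363993e-01  9.63595300e-01 -1.31047604e+02]
 [ 0.00000000e+00  0.00000000e+00  0.00000000e+00  1.00000000e+00]]
```

View pics/side0.png

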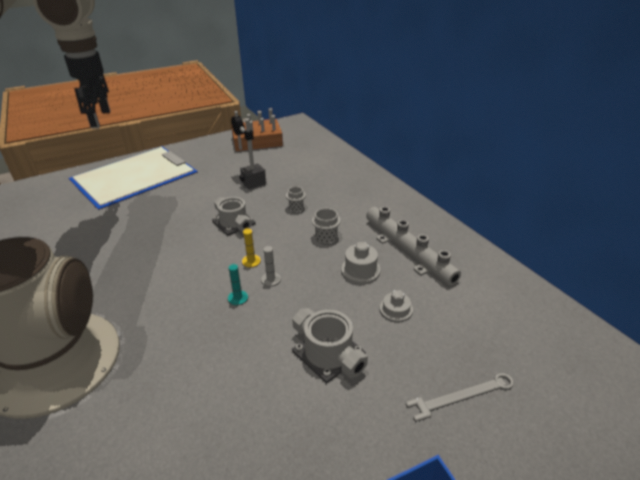

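View pics/top0.png

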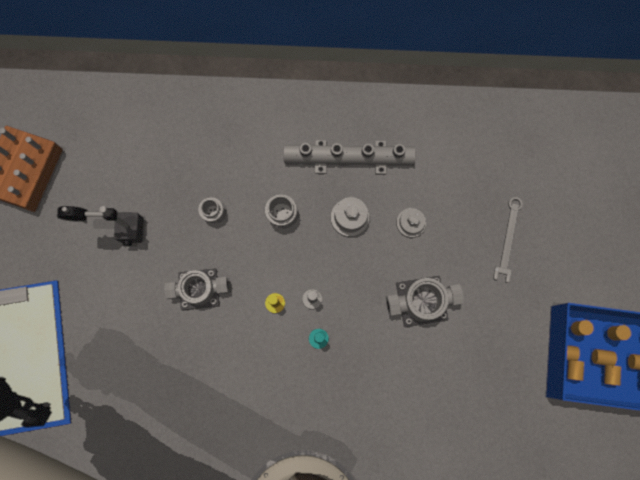

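```bash
cat >> h.py <<'E'
from scipy.optimize import minimize
from scipy.spatial.transform import Rotation as Ro
def cyl(r,z0,z1,n=40):
    a=np.linspace(0,2*np.pi,n,endpoint=False); c=np.c_[r*np.cos(a),r*np.sin(a)]
    return np.vstack([np.c_[c,np.full(n,z0)],np.c_[c,np.full(n,z1)]])
def box(hx,hy,z0,z1): return np.array([[sx*hx,sy*hy,z] for sx in(-1,1) for sy in(-1,1) for z in(z0,z1)],float)
def pipe(L,zt,r):
    p=cyl(r,-1,1); q=np.c_[p[:,0],p[:,2]*L,p[:,1]+zt-r]; return q
def hexa(af,z0,z1):
    a=np.radians(30+60*np.arange(6)); c=np.c_[np.cos(a),np.sin(a)]*af/2/np.cos(np.pi/6)
    return np.vstack([np.c_[c,np.full(6,z0)],np.c_[c,np.full(6,z1)]])
M={'large_body':[cyl(44,0,72),box(50,50,0,8)],
 'small_body':[cyl(35,0,60),box(42,42,0,8)],
 'large_basket':[cyl(28,0,68),cyl(35,46,51)],
 'small_basket':[cyl(20,0,57),cyl(27,37,42)],
 'magnet_rod':[cyl(10,0,89),cyl(22,0,5)],
 'large_cover':[cyl(44,0,10),cyl(36,0,52),hexa(28,52,74)],
 'small_cover':[cyl(34,0,8),cyl(28,0,26),hexa(24,26,46)]}
def cam(p,pose=None):
    """-> R,t world->cam"""
    if p.get('R') is not None: return np.array(p['R']),np.array(p['t'])
    s=pose; T=np.eye(4); T[:3,:3]=Ro.from_euler('xyz',s['ee_rot'],degrees=True).as_matrix(); T[:3,3]=s['position']
    C=np.linalg.inv(T@np.array(p['tool_from_camera'])); return C[:3,:3],C[:3,3]
def proj(X,p,R,t):
    c=X@R.T+t; return np.c_[p['fx']*c[:,0]/c[:,2]+p['cx'],p['fy']*c[:,1]/c[:,2]+p['cy']]
def sil(name,v,p,R,t):
    S=4; im=np.zeros((480*1,640*1),np.uint8)
    big=np.zeros((480*S,640*S),np.uint8)
    Rz=Ro.from_euler('z',v[3]).as_matrix()
    for part in M[name]:
        uv=proj(part@Rz.T+np.array(v[:3]),p,R,t)
        h=cv2.convexHull(np.float32((uv+.5)*S-.5))
        cv2.fillConvexPoly(big,np.int32(np.round(h*16)),255,lineType=cv2.LINE_8,shift=4)
    return cv2.resize(big,(640,480),interpolation=cv2.INTER_AREA)/255.
def fit(name,obs,v0,free=(0,1)):
    """obs: list of (picture,R,t,region)"""
    v0=np.array(v0,float); free=list(free)
    def cost(q):
        v=v0.copy(); v[free]=q; c=0
        for p,R,t,reg in obs:
            s=sil(name,v,p,R,t); c+=np.minimum(s,reg).sum()/np.maximum(s,reg).sum()
        return 1-c/len(obs)
    x0=v0[free]; sim=np.vstack([x0]+[x0+np.eye(len(free))[i]*(8 if f<3 else .2) for i,f in enumerate(free)])
    r=minimize(cost,x0,method='Nelder-Mead',options=dict(initial_simplex=sim,xatol=.05,fatol=1e-5,maxiter=150))
    v=v0.copy(); v[free]=r.x; return v,1-r.fun
def nearest(p,q,R,t,xyz):
    """region of detection whose centroid is nearest to projected xyz"""
    best=None
    uv=proj(np.array([xyz],float),p,R,t)[0]
    for r in robot.cut_out(p,q):
        m=r['region']; 
        if m.sum()<30: continue
        ys,xs=np.nonzero(m); d=np.hypot(xs.mean()-uv[0],ys.mean()-uv[1])
        if best is None or d<best[0]: best=(d,m,r['score'])
    return best
E
python3 - <<'E'
from h import *
G={'large_basket':(640,65),'small_basket':(638,220),'magnet_rod':(447,-8),'large_cover':(627,-90),'small_cover':(621,-228)}
print(getattr(robot,'tips_ahead',None))
P={n:robot.camera(n) for n in('side','top')}
for k,(x,y) in G.items():
    O=[]
    for n,p in P.items():
        R,t=cam(p); b=nearest(p,k,R,t,(x,y,30))
        if b is None or b[0]>25: print(k,n,'none',b and b[0]); continue
        o=(p,R,t,b[1].astype(float)); O.append(o)
        print(k,n,round(b[2],2),np.round(fit(k,[o],[x,y,0,0])[0][:2],1))
    if len(O)==2:
        v,c=fit(k,O,[x,y,0,0],(0,1,2)); print('   both',np.round(v,1),round(c,3))
E
```

```text
11.0
large_basket side 0.71 [644.3  72.4]
large_basket top 0.63 [640.  69.]
   both [641.2  69.    2.6   0. ] 0.935
small_basket side 0.61 [642.4 227.9]
small_basket top 0.93 [636.6 225.4]
   both [638.2 224.7   2.7   0. ] 0.894
magnet_rod side 0.57 [453.4  -4.1]
magnet_rod top 0.72 [449.9  -5.8]
   both [451.4  -6.4   2.    0. ] 0.895
large_cover side 0.9 [642.  -82.5]
large_cover top 0.66 [637.9 -85.7]
   both [638.5 -85.7   2.8   0. ] 0.922
small_cover side 0.61 [ 635.3 -224.7]
small_cover top 0.73 [ 633.  -225.4]
   both [ 634.  -225.3    1.     0. ] 0.923
```

```bash
python3 - <<'E'
import cv2
a=cv2.imread('pics/top0.png')[265:365,240:420]; cv2.imwrite('pics/crop1.png',cv2.resize(a,None,fx=4,fy=4,interpolation=cv2.INTER_CUBIC))
E
```

```text
(no output)
```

View pics/crop1.png

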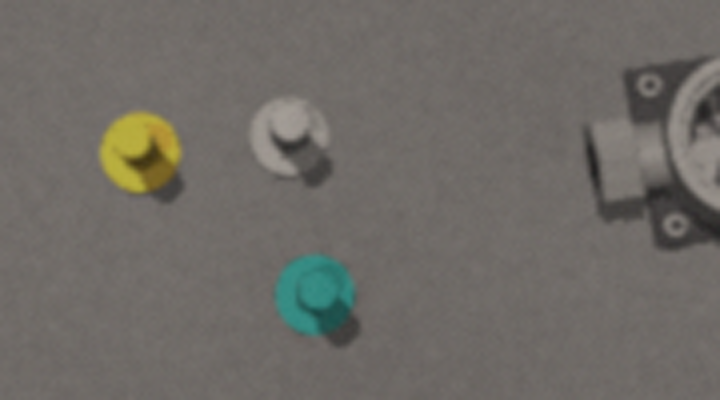

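```bash
cat >> h.py <<'E'
def go(x,y,z,yaw,s=None):
    """print shift (cm, tool axes) and rotvec to target; assumes tool to point down"""
    s=s or robot.sense()
    R=Ro.from_euler('xyz',s['ee_rot'],degrees=True)
    d=R.inv().apply(np.array([x,y,z])-s['position'])/10
    w=(R.inv()*Ro.from_euler('xyz',[180,0,yaw],degrees=True)).as_rotvec()
    n=max(np.linalg.norm(d)/6.25,np.degrees(np.linalg.norm(w))/10.7)
    print('shift',np.round(d,2),'rot',np.round(w,3),'rows>=',round(n,1))
E
python3 - <<'E'
from h import *
go(460,240,230,90)
E
```

```text
shift [-30.57 -13.08   1.23] rot [ 0.    -0.     1.111] rows>= 5.9
```

Emit:
servo_tool(
  motion=[-30.57, -13.08, 1.2, 0, 0, 1.111, -30.57, -13.08, 1.2, 0, 0, 1.111, -30.57, -13.08, 1.2, 0, 0, 1.111, -30.57, -13.08, 1.2, 0, 0, 1.111, -30.57, -13.08, 1.2, 0, 0, 1.111, -30.57, -13.08, 1.2, 0, 0, 1.111, -30.57, -13.08, 1.2, 0, 0, 1.111, -30.57, -13.08, 1.2, 0, 0, 1.111, -30.57, -13.08, 1.2, 0, 0, 1.111],
)

```text
time_s: 2.88
position: [459.4, 240.9, 230.4]
ee_rot: [180.0, -0.0, 90.2]
force: [-0.1, 0.0, 0.9]
grip_width: 85.5
```

```bash
python3 - <<'E'
from h import *
s=robot.sense(); print(s['time_s'],s['position'],s['ee_rot'],s['joint_vel'].round(1))
p=robot.camera('wrist'); save(p,'w1')
R,t=cam(p,s)
for k,xyz in {'small_body':(460,240,30),'small_basket':(638,225,30),'large_basket':(641,69,30)}.items():
    b=nearest(p,k,R,t,xyz)
    if b is None: print(k,None);continue
    np.savez_compressed('w1_'+k,m=b[1])
    v,c=fit(k,[(p,R,t,b[1].astype(float))],[xyz[0],xyz[1],0,0],(0,1)); print(k,b[0],b[2],v.round(1),c)
go(638,225,230,90)
E
```

```text
2.875 [459.40647599 240.86541445 230.40669672] [ 1.79995002e+02 -9.99886878e-03  9.01862118e+01] [-0.  -0.1 -0.  -0.1 -0.1  0.4]
small_body 11.898941400269624 0.8 [463.7 246.5   0.    0. ] 0.7314809960335792
small_basket 3.2737260936588246 0.88 [637.9 225.5   0.    0. ] 0.9798808463358334
large_basket None
shift [-1.58 17.83  0.04] rot [ 0.    -0.     0.002] rows>= 2.9
```

View pics/w1.png

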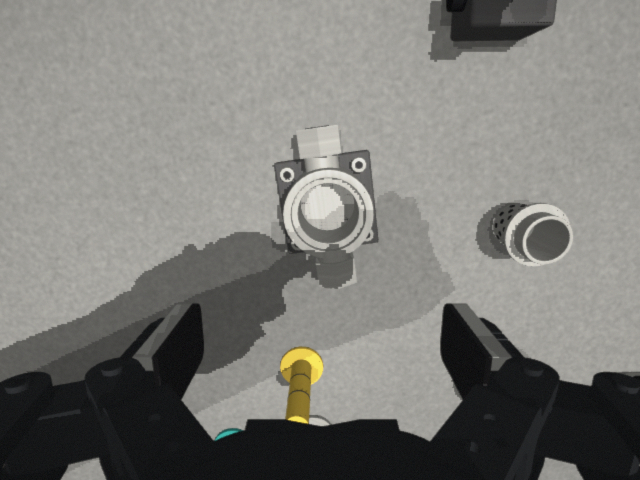

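```bash
cat >> h.py <<'E'
def rimfit(p,R,t,v0,circles,span=12):
    """v0 x,y ; circles list of (r,z): find x,y maximizing mean edge strength along projected circles"""
    g=cv2.cvtColor(p['img'],cv2.COLOR_RGB2GRAY).astype(np.float32); g=cv2.GaussianBlur(g,(0,0),1.0)
    gx=cv2.Sobel(g,cv2.CV_32F,1,0);gy=cv2.Sobel(g,cv2.CV_32F,0,1)
    a=np.linspace(0,2*np.pi,180,endpoint=False)
    def cost(q):
        c=0
        for r,z in circles:
            uv=proj(np.c_[q[0]+r*np.cos(a),q[1]+r*np.sin(a),np.full(180,z)],p,R,t)
            n=np.roll(uv,-1,0)-np.roll(uv,1,0); n=np.c_[n[:,1],-n[:,0]]/np.linalg.norm(n,axis=1)[:,None]
            m=uv.astype(np.float32)[:,None,:]
            ex=cv2.remap(gx,m,None,cv2.INTER_LINEAR)[:,0];ey=cv2.remap(gy,m,None,cv2.INTER_LINEAR)[:,0]
            c-=np.mean(np.minimum(np.abs(ex*n[:,0]+ey*n[:,1]),60))
        return c
    grid=[(cost((v0[0]+dx,v0[1]+dy)),dx,dy) for dx in np.arange(-span,span+1) for dy in np.arange(-span,span+1)]
    b=min(grid); r=minimize(cost,[v0[0]+b[1],v0[1]+b[2]],method='Nelder-Mead',options=dict(xatol=.02,initial_simplex=np.array([v0[0]+b[1],v0[1]+b[2]])+np.array([[0,0],[.7,0],[0,.7]])))
    return r.x,-r.fun
def overlay(p,R,t,circs,name,cen,h=80):
    im=cv2.resize(p['img'][:,:,::-1],None,fx=4,fy=4,interpolation=cv2.INTER_CUBIC)
    a=np.linspace(0,2*np.pi,200)
    for x,y,r,z in circs:
        uv=proj(np.c_[x+r*np.cos(a),y+r*np.sin(a),np.full(200,z)],p,R,t)
        cv2.polylines(im,[np.int32((uv+.5)*4-.5)],False,(0,0,255),1)
    u,v=np.int32(proj(np.array([cen],float),p,R,t)[0]*4); im=im[max(0,v-280):v+280,max(0,u-300):u+300]
    cv2.imwrite('pics/'+name+'.png',im)
E
python3 - <<'E'
from h import *
import pickle
s=robot.sense(); p=robot.camera('wrist'); R,t=cam(p,s)
C=[(35,60),(29,60)]
q,c=rimfit(p,R,t,(462,242),C); print(q,c)
for cc in C: print(cc,rimfit(p,R,t,q,[cc],8))
overlay(p,R,t,[(q[0],q[1],r,z) for r,z in C+[(24,54)]],'ov1',(q[0],q[1],60))
E
```

```text
[464.21201332 247.94312285] 108.0528047415527
(35, 60) (array([463.83607733, 247.7338999 ]), np.float64(54.527590434647045))
(29, 60) (array([458.11778736, 249.56642243]), np.float64(55.002189556989975))
```

View pics/ov1.png

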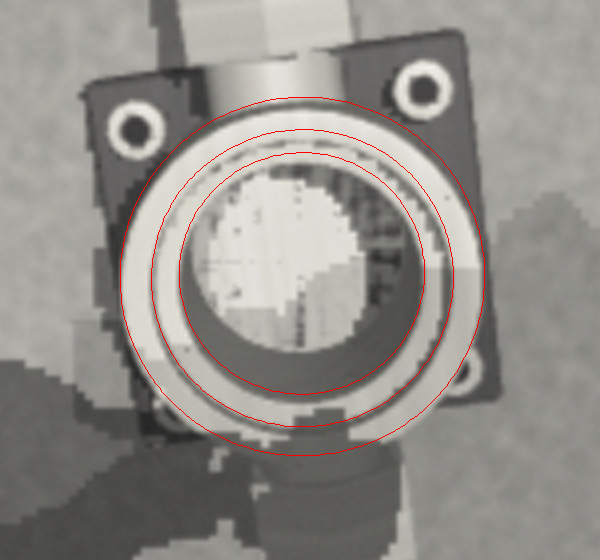

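```bash
python3 - <<'E'
from h import *
s=robot.sense(); p=robot.camera('wrist'); print(p['fx'],p['fy'],p['cx'],p['cy'])
im=p['img'][165:260,275:385,::-1]
im=np.clip(im.astype(float)*1.0,0,255).astype(np.uint8)
cv2.imwrite('pics/cropb.png',cv2.resize(im,None,fx=6,fy=6,interpolation=cv2.INTER_NEAREST))
E
```

```text
398.9989197663604 398.9989197663604 321.62403873090705 241.4021298616352
```

View pics/cropb.png

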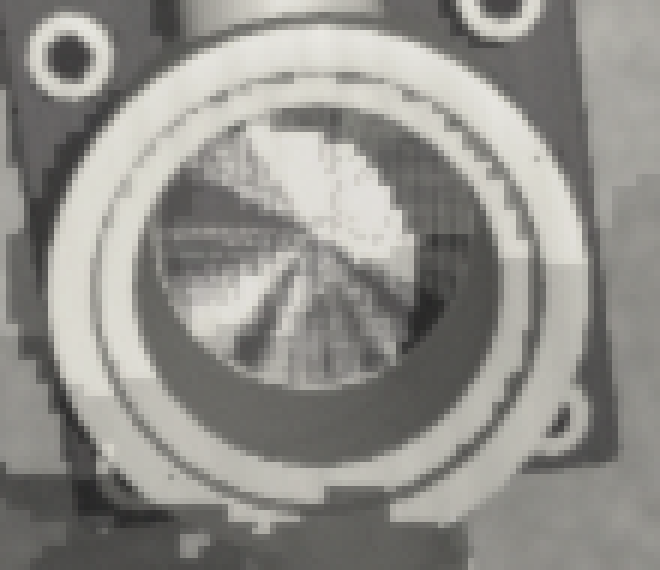

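```bash
sed -i 's/for r,z in circles:\n//; s/for r,z in circles:/for r,z,sg in circles:/; s/c-=np.mean(np.minimum(np.abs(ex\*n\[:,0\]+ey\*n\[:,1\]),60))/o=uv-uv.mean(0); sn=np.sign((o*n).sum(1)); c-=np.mean(np.clip(sg*sn*(ex*n[:,0]+ey*n[:,1]),0,80))/' h.py
python3 - <<'E'
from h import *
s=robot.sense(); p=robot.camera('wrist'); R,t=cam(p,s)
C=[(35,60,-1),(24,54,1)]
q,c=rimfit(p,R,t,(462,246),C); print(q,c)
for cc in C: print(cc,rimfit(p,R,t,q,[cc],8))
overlay(p,R,t,[(q[0],q[1],r,z) for r,z,_ in C+[(29,60,0)]],'ov2',(q[0],q[1],60))
E
```

```text
[463.33119486 246.21680104] 148.9762046080849
(35, 60, -1) (array([463.94520934, 246.25304824]), np.float64(70.15811700848062))
(24, 54, 1) (array([464.10852588, 246.94247884]), np.float64(79.3272067941043))
```

View pics/ov2.png

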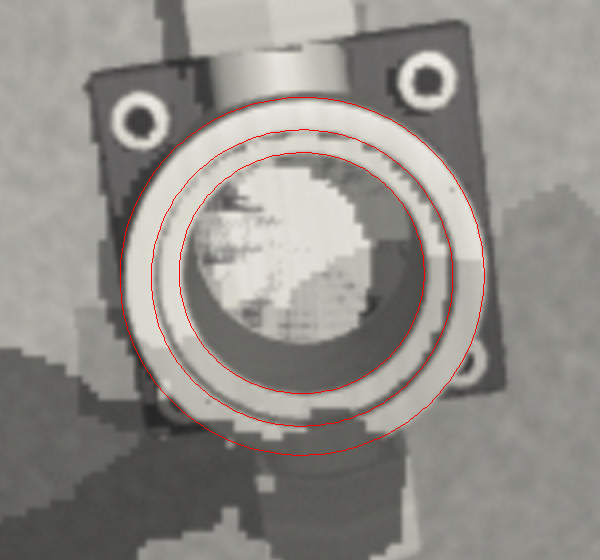

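Emit:
servo_tool(
  motion=[-1.58, 17.83, 0.0, 0, 0, 0, -1.58, 17.83, 0.0, 0, 0, 0, -1.58, 17.83, 0.0, 0, 0, 0, -1.58, 17.83, 0.0, 0, 0, 0, -1.58, 17.83, 0.0, 0, 0, 0, -1.58, 17.83, 0.0, 0, 0, 0],
)

```text
time_s: 3.98
position: [637.3, 224.5, 231.7]
ee_rot: [179.9, -0.0, 90.0]
force: [-0.7, -0.8, 0.8]
grip_width: 85.3
```

```bash
cat >> h.py <<'E'
def look(name,targets):
    s=robot.sense(); print(s['time_s'],s['position'].round(1),s['ee_rot'].round(2))
    p=robot.camera('wrist'); save(p,name); R,t=cam(p,s)
    for k,xyz in targets.items():
        b=nearest(p,k,R,t,xyz)
        if b is None: print(k,None);continue
        fr=(0,1,3) if 'cover' in k else (0,1)
        v,c=fit(k,[(p,R,t,b[1].astype(float))],[xyz[0],xyz[1],0,0],fr); print(k,round(b[0],1),round(b[2],2),v.round(2),round(c,3))
    return s,p,R,t
E
python3 - <<'E'
from h import *
look('w2',{'small_basket':(638,225,30),'large_basket':(641,69,30)})
go(641,69,230,90)
E
```

```text
3.975 [637.3 224.5 231.7] [ 1.7992e+02 -3.0000e-02  9.0040e+01]
small_basket 1.1 0.97 [638.21 225.58   0.     0.  ] 0.968
large_basket 6.3 0.78 [639.93  70.06   0.     0.  ] 0.954
shift [-15.55   0.34   0.17] rot [ 0.002 -0.001  0.001] rows>= 2.5
```

Emit:
servo_tool(
  motion=[-15.5, 0.3, 0.1, 0, 0, 0, -15.5, 0.3, 0.1, 0, 0, 0, -15.5, 0.3, 0.1, 0, 0, 0, -15.5, 0.3, 0.1, 0, 0, 0, -15.5, 0.3, 0.1, 0, 0, 0, -15.5, 0.3, 0.1, 0, 0, 0],
)

```text
time_s: 4.88
position: [641.1, 70.5, 229.4]
ee_rot: [180.0, -0.0, 90.1]
force: [-0.3, 0.3, -0.7]
grip_width: 85.4
```

```bash
python3 - <<'E'
from h import *
look('w3',{'large_basket':(640,70,30),'magnet_rod':(451,-6,30),'large_cover':(638,-86,30)})
go(638,-86,230,90)
E
```

```text
4.875 [641.1  70.5 229.4] [ 1.7999e+02 -1.0000e-02  9.0090e+01]
large_basket 3.5 0.91 [639.95  70.23   0.     0.  ] 0.984
magnet_rod 5.2 0.87 [450.75  -5.14   0.     0.  ] 0.963
large_cover 5.6 0.64 [ 6.3818e+02 -8.5090e+01  0.0000e+00  3.0000e-02] 0.978
shift [-15.6   -0.34  -0.08] rot [-0.    -0.     0.001] rows>= 2.5
```

View pics/w3.png

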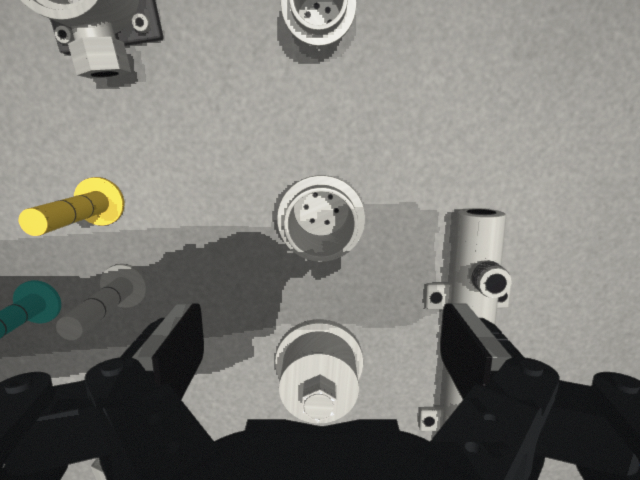

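Emit:
servo_tool(
  motion=[-15.6, -0.3, 0, 0, 0, 0, -15.6, -0.3, 0, 0, 0, 0, -15.6, -0.3, 0, 0, 0, 0, -15.6, -0.3, 0, 0, 0, 0, -15.6, -0.3, 0, 0, 0, 0, -15.6, -0.3, 0, 0, 0, 0],
)

```text
time_s: 5.82
position: [638.4, -85.5, 229.3]
ee_rot: [180.0, -0.0, 90.1]
force: [0.5, -0.2, -0.2]
grip_width: 85.6
```

```bash
cat >> h.py <<'E'
def hexcrop(p,R,t,x,y,z,name):
    u,v=np.int32(proj(np.array([[x,y,z]],float),p,R,t)[0]); im=p['img'][max(0,v-40):v+40,max(0,u-50):u+50,::-1]
    cv2.imwrite('pics/'+name+'.png',cv2.resize(im,None,fx=6,fy=6,interpolation=cv2.INTER_CUBIC))
E
python3 - <<'E'
from h import *
s,p,R,t=look('w4',{'large_cover':(638,-85,30),'small_cover':(634,-225,20)})
hexcrop(p,R,t,638,-85,74,'hexL')
go(634,-225,230,90)
E
```

```text
5.825 [638.4 -85.5 229.3] [ 1.800e+02 -1.000e-02  9.009e+01]
large_cover 3.8 0.8 [ 6.3829e+02 -8.4930e+01  0.0000e+00  2.0000e-01] 0.984
small_cover 6.7 0.57 [ 6.3144e+02 -2.2553e+02  0.0000e+00  1.5000e-01] 0.972
shift [-13.91  -0.46  -0.06] rot [ 0.    -0.     0.001] rows>= 2.2
```

View pics/hexL.png

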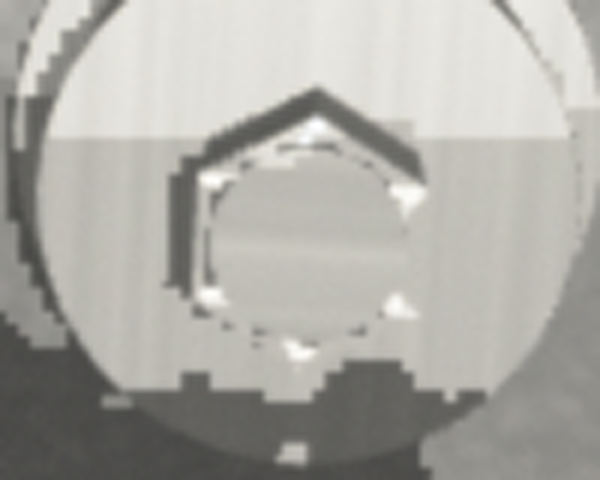

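```bash
cat >> h.py <<'E'
def unproj(uv,z,p,R,t):
    uv=np.atleast_2d(np.array(uv,float)); d=np.c_[(uv[:,0]-p['cx'])/p['fx'],(uv[:,1]-p['cy'])/p['fy'],np.ones(len(uv))]@R
    c=-R.T@t; return c+d*((z-c[2])/d[:,2])[:,None]
def hexyaw(crop,p,R,t,x,y,z):
    u,v=np.int32(proj(np.array([[x,y,z]],float),p,R,t)[0]); o=np.array([max(0,u-50),max(0,v-40)])
    W=unproj((np.array(crop,float)+.5)/6-.5+o,z,p,R,t)[:,:2]; c=W.mean(0); d=W-c
    a=np.degrees(np.arctan2(d[:,1],d[:,0])); r=(a-30+30)%60-30
    print('hex centre',c.round(2),'rad',np.hypot(*d.T).round(1),'yaw',r.round(1),r.mean().round(2))
E
python3 - <<'E'
from h import *
s=robot.sense(); p=robot.camera('wrist'); R,t=cam(p,s)
hexyaw([(210,180),(210,297),(408,195),(402,305),(317,128),(297,352)],p,R,t,638,-85,74)
E
```

```text
hex centre [638.21 -84.48] rad [14.3 13.8 13.7 14.1 14.4 13.9] yaw [-3.7 -0.5 -3.6 -3.6 -4.6 -5.2] -3.55
```

Emit:
servo_tool(
  motion=[-13.9, -0.5, 0, 0, 0, 0, -13.9, -0.5, 0, 0, 0, 0, -13.9, -0.5, 0, 0, 0, 0, -13.9, -0.5, 0, 0, 0, 0, -13.9, -0.5, 0, 0, 0, 0, -13.9, -0.5, 0, 0, 0, 0],
)

```text
time_s: 6.78
position: [633.6, -224.3, 229.5]
ee_rot: [180.0, -0.0, 90.1]
force: [0.5, 0.4, 0.4]
grip_width: 85.0
```

```bash
python3 - <<'E'
from h import *
s,p,R,t=look('w5',{'small_cover':(632,-225,20)})
hexcrop(p,R,t,632,-225,46,'hexS')
go(455,-255,230,90)
E
```

```text
6.775 [ 633.6 -224.3  229.5] [179.98  -0.    90.1 ]
small_cover 3.4 0.65 [ 6.3142e+02 -2.2552e+02  0.0000e+00  9.0000e-02] 0.971
shift [ -3.01 -17.85  -0.05] rot [0.    0.    0.001] rows>= 2.9
```

View pics/hexS.png

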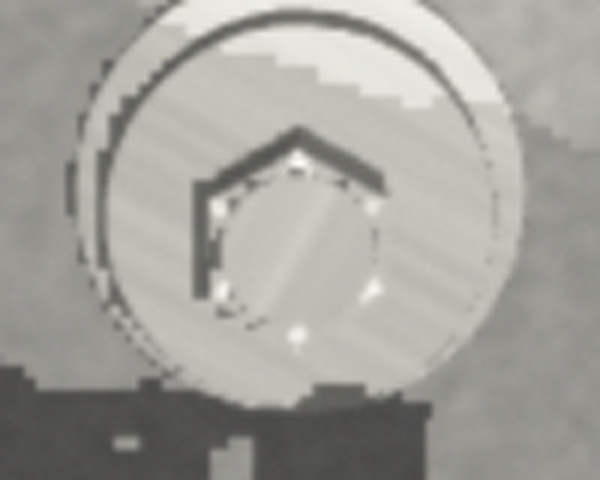

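```bash
python3 - <<'E'
from h import *
s=robot.sense(); p=robot.camera('wrist'); R,t=cam(p,s)
hexyaw([(218,208),(222,292),(373,206),(372,290),(297,160),(297,334)],p,R,t,632,-225,46)
E
```

```text
hex centre [ 631.09 -225.57] rad [11.9 11.7 11.8 11.7 12.1 11.8] yaw [ 2.1  0.7 -0.2  0.9 -0.3  0.3] 0.58
```

Emit:
servo_tool(
  motion=[-3.0, -17.8, 0, 0, 0, 0, -3.0, -17.8, 0, 0, 0, 0, -3.0, -17.8, 0, 0, 0, 0, -3.0, -17.8, 0, 0, 0, 0, -3.0, -17.8, 0, 0, 0, 0, -3.0, -17.8, 0, 0, 0, 0],
)

```text
time_s: 7.68
position: [456.3, -255.6, 229.1]
ee_rot: [180.0, -0.0, 90.1]
force: [-0.1, -0.1, -0.1]
grip_width: 85.6
```

```bash
python3 - <<'E'
from h import *
s,p,R,t=look('w6',{})
C=[(44,72,-1),(32,66,1)]
q,c=rimfit(p,R,t,(460,-255),C,20); print(q,c)
for cc in C: print(cc,rimfit(p,R,t,q,[cc],6))
overlay(p,R,t,[(q[0],q[1],r,z) for r,z,_ in C+[(37,72,0)]],'ov6',(q[0],q[1],72))
go(451,-5,230,90)
go(640,70,150,90)
E
```

```text
7.675 [ 456.3 -255.6  229.1] [180.    -0.    90.06]
[ 453.03200486 -249.42381805] 134.752308420561
(44, 72, -1) (array([ 452.98754488, -249.45536244]), np.float64(63.82625949891778))
(32, 66, 1) (array([ 453.50764699, -249.08717053]), np.float64(71.48603729839147))
shift [25.05 -0.5  -0.1 ] rot [-0.    -0.     0.001] rows>= 4.0
shift [32.53 18.41  7.9 ] rot [-0.    -0.     0.001] rows>= 6.1
```

View pics/ov6.png

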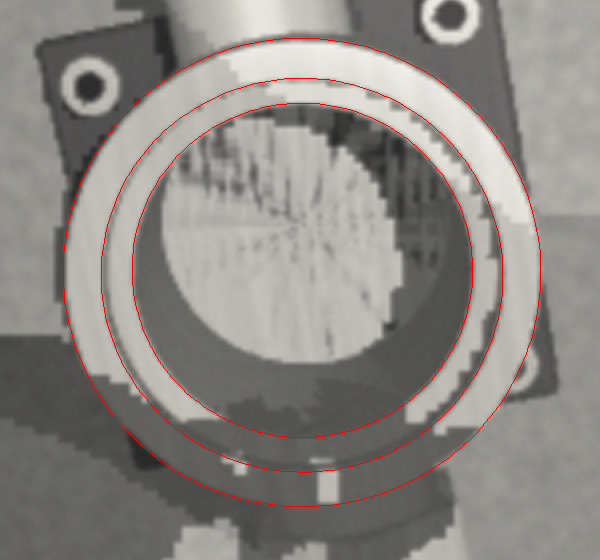

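```bash
python3 - <<'E'
from h import *
p=robot.camera('wrist'); T=np.linalg.inv(np.array(p['tool_from_camera']))
for z in (-2,3,7,11,16): print(z,proj(np.array([[11,-42.7,z],[-11,-42.7,z],[11,-57,z]],float),p,T[:3,:3],T[:3,3]).round(0).tolist())
im=p['img'][280:440,60:330,::-1]; cv2.imwrite('pics/fing.png',cv2.resize(im,None,fx=3,fy=3))
print(robot.tips_ahead)
E
```

```text
-2 [[201.0, 299.0], [205.0, 355.0], [160.0, 299.0]]
3 [[205.0, 293.0], [209.0, 348.0], [165.0, 293.0]]
7 [[208.0, 289.0], [212.0, 342.0], [169.0, 289.0]]
11 [[210.0, 285.0], [215.0, 337.0], [173.0, 285.0]]
16 [[214.0, 280.0], [218.0, 331.0], [178.0, 280.0]]
11.0
```

View pics/fing.png

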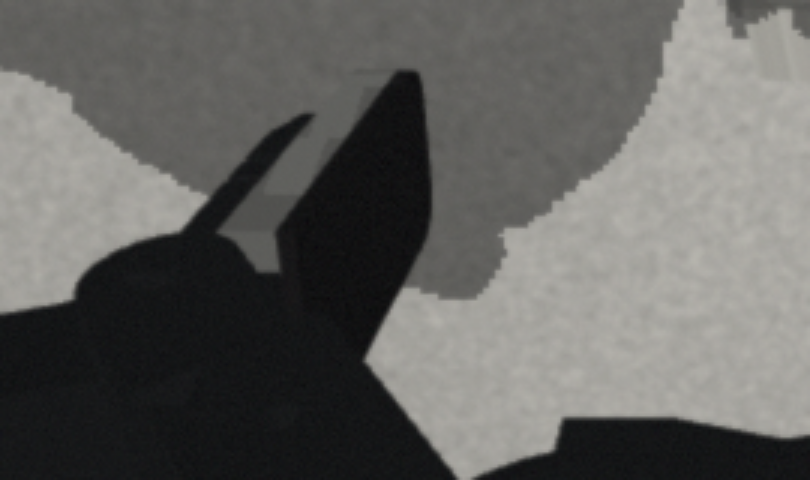

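```bash
cat >> h.py <<'E'
import json,os
def cmd(shift=None,rot=(0,0,0)):
    """commanded-pose book-keeping"""
    c=json.load(open('cmd.json')) if os.path.exists('cmd.json') else dict(p=[244.07,492.876,242.284],R=Ro.from_euler('xyz',[180,0,153.656],degrees=True).as_matrix().tolist())
    if shift is not None:
        R=Ro.from_matrix(c['R']); c['p']=(np.array(c['p'])+R.apply(np.array(shift)*10)).tolist(); c['R']=(R*Ro.from_rotvec(rot)).as_matrix().tolist()
        json.dump(c,open('cmd.json','w'))
    s=robot.sense(); e=Ro.from_matrix(c['R']).as_euler('xyz',degrees=True)
    print('t',s['time_s'],'cmd',np.round(c['p'],1),e.round(2),'meas',s['position'].round(1),s['ee_rot'].round(2),'F',s['force'].round(1),'w',round(s['grip_width'],1))
    return c
def gc(x,y,z,yaw):
    c=json.load(open('cmd.json')); R=Ro.from_matrix(c['R'])
    d=R.inv().apply(np.array([x,y,z])-c['p'])/10; w=(R.inv()*Ro.from_euler('xyz',[180,0,yaw],degrees=True)).as_rotvec()
    n=max(np.linalg.norm(d)/6.25,np.degrees(np.linalg.norm(w))/10.7)
    print('shift',np.round(d,2),'rot',np.round(w,3),'rows>=',round(n,1))
E
python3 - <<'E'
from h import *
for m in [(-30.57,-13.08,1.2,1.111),(-1.58,17.83,0,0),(-15.5,.3,.1,0),(-15.6,-.3,0,0),(-13.9,-.5,0,0),(-3,-17.8,0,0)]: cmd(m[:3],(0,0,m[3]))
for i in range(4):
    robot.camera('wrist'); print(robot.sense()['position'].round(2))
gc(640,70.2,150,90)
E
```

```text
t 7.775 cmd [460.  240.  230.3] [180.   0.  90.] meas [ 456.1 -255.6  228.9] [-1.7997e+02 -2.0000e-02  9.0060e+01] F [0.  0.3 0.3] w 85.5
t 7.775 cmd [638.3 224.2 230.3] [180.   0.  90.] meas [ 456.1 -255.6  228.9] [-1.7997e+02 -2.0000e-02  9.0060e+01] F [0.  0.3 0.3] w 85.5
t 7.775 cmd [641.3  69.2 229.3] [180.   0.  90.] meas [ 456.1 -255.6  228.9] [-1.7997e+02 -2.0000e-02  9.0060e+01] F [0.  0.3 0.3] w 85.5
t 7.775 cmd [638.3 -86.8 229.3] [180.   0.  90.] meas [ 456.1 -255.6  228.9] [-1.7997e+02 -2.0000e-02  9.0060e+01] F [0.  0.3 0.3] w 85.5
t 7.775 cmd [ 633.3 -225.8  229.3] [180.   0.  90.] meas [ 456.1 -255.6  228.9] [-1.7997e+02 -2.0000e-02  9.0060e+01] F [0.  0.3 0.3] w 85.5
t 7.775 cmd [ 455.3 -255.8  229.3] [180.   0.  90.] meas [ 456.1 -255.6  228.9] [-1.7997e+02 -2.0000e-02  9.0060e+01] F [0.  0.3 0.3] w 85.5
[ 456.06 -255.56  228.88]
[ 455.88 -255.58  228.88]
[ 455.78 -255.6   228.93]
[ 455.66 -255.67  229.03]
shift [32.6  18.47  7.93] rot [-0. -0.  0.] rows>= 6.1
```

Emit:
servo_tool(
  motion=[32.6, 18.47, 7.93, 0, 0, 0, 32.6, 18.47, 7.93, 0, 0, 0, 32.6, 18.47, 7.93, 0, 0, 0, 32.6, 18.47, 7.93, 0, 0, 0, 32.6, 18.47, 7.93, 0, 0, 0, 32.6, 18.47, 7.93, 0, 0, 0, 32.6, 18.47, 7.93, 0, 0, 0, 32.6, 18.47, 7.93, 0, 0, 0, 32.6, 18.47, 7.93, 0, 0, 0],
  gripper=1,
)

```text
time_s: 9.1
position: [639.8, 69.0, 150.7]
ee_rot: [180.0, 0.0, 89.9]
force: [0.8, 0.4, 0.3]
grip_width: 85.4
```

```bash
python3 - <<'E'
from h import *
cmd((32.6,18.47,7.93)); gc(640,70.2,61,90)
E
```

```text
t 9.1 cmd [640.   70.2 150. ] [180.   0.  90.] meas [639.8  69.  150.7] [1.7996e+02 1.0000e-02 8.9930e+01] F [0.8 0.4 0.3] w 85.4
shift [-0.   0.   8.9] rot [-0. -0.  0.] rows>= 1.4
```

Descend, then close with 40 N.

Emit:
servo_tool(
  motion=[0, 0, 4, 0, 0, 0, 0, 0, 7, 0, 0, 0, 0, 0, 8.5, 0, 0, 0, 0, 0, 8.9, 0, 0, 0, 0, 0, 8.9, 0, 0, 0, 0, 0, 8.9, 0, 0, 0, 0, 0, 8.9, 0, 0, 0],
)

```text
time_s: 9.98
position: [640.4, 70.3, 61.9]
ee_rot: [179.9, -0.0, 90.0]
force: [0.7, -0.9, -0.5]
grip_width: 85.5
```

Emit:
servo_tool(
  motion=[0, 0, 0, 0, 0, 0, 0, 0, 0, 0, 0, 0, 0, 0, 0, 0, 0, 0, 0, 0, 0, 0, 0, 0, 0, 0, 0, 0, 0, 0, 0, 0, 0, 0, 0, 0],
  gripper=0,
  newtons=50,
)

```text
time_s: 10.72
position: [640.3, 70.3, 61.7]
ee_rot: [179.9, -0.0, 90.0]
force: [0.2, -0.1, 5.6]
grip_width: 53.7
```

```bash
python3 - <<'E'
from h import *
cmd((0,0,8.9)); p=robot.camera('wrist'); save(p,'g1')
p=robot.camera('side'); im=p['img'][170:300,250:420,::-1]; cv2.imwrite('pics/g1s.png',cv2.resize(im,None,fx=4,fy=4))
E
```

```text
t 10.725 cmd [640.   70.2  61. ] [180.   0.  90.] meas [640.3  70.3  61.7] [ 1.7994e+02 -1.0000e-02  9.0000e+01] F [ 0.2 -0.1  5.6] w 53.7
```

View pics/g1.png

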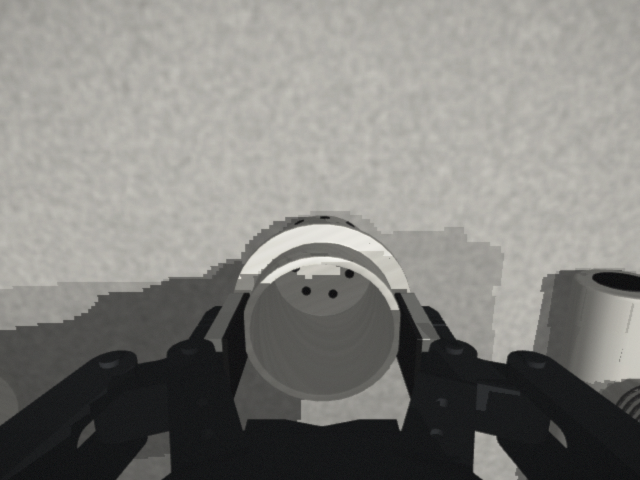

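View pics/g1s.png

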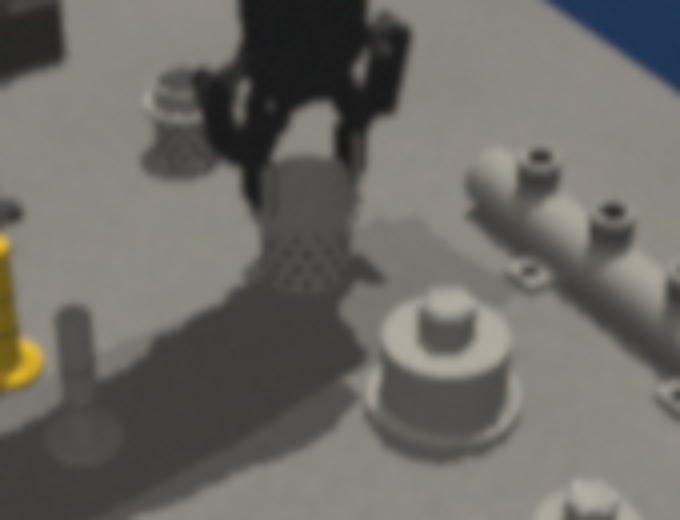

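```bash
python3 - <<'E'
from h import *
s=robot.sense(); p=robot.camera('wrist'); R,t=cam(p,s)
print(s['position'].round(2))
for C in ([(25,68,-1)],[(28,68,1)],[(25,68,-1),(35,51,1)]):
    print(C,rimfit(p,R,t,(640,70),[(r,z,g) for r,z,g in C],5), rimfit(p,R,t,(640,70),[(r,z,-g) for r,z,g in C],5))
q=s['position'][:2]
overlay(p,R,t,[(q[0],q[1],r,z) for r,z in ((25,68),(28,68),(35,51),)],'ov7',(q[0],q[1],68))
E
```

```text
[640.28  70.26  61.64]
[(25, 68, -1)] (array([641.36319774,  73.71483026]), np.float64(30.592776412718088)) (array([639.9303205,  71.0078689]), np.float64(47.341023618763515))
[(28, 68, 1)] (array([639.34260019,  74.4117034 ]), np.float64(35.62646035631523)) (array([640.25545367,  70.64836458]), np.float64(46.46594065392973))
[(25, 68, -1), (35, 51, 1)] (array([638.15259592,  73.78021981]), np.float64(51.45986355241203)) (array([639.80213895,  70.87000916]), np.float64(83.13538611040491))
```

View pics/ov7.png

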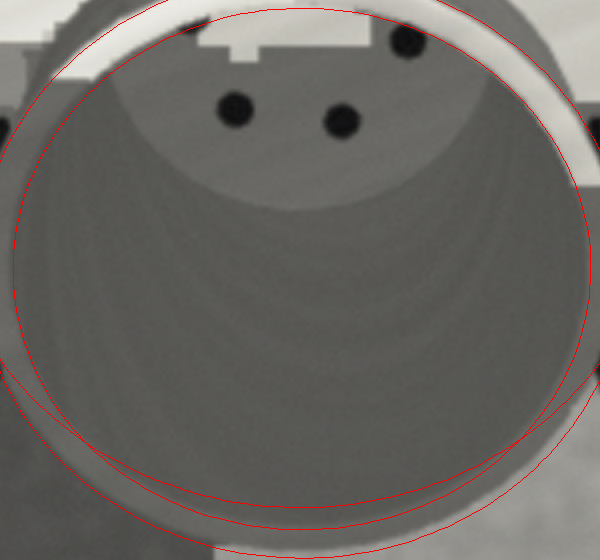

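Emit:
servo_tool(
  motion=[0, 0, -2, 0, 0, 0, 0, 0, -6, 0, 0, 0, 0, 0, -12, 0, 0, 0, 0, 0, -13, 0, 0, 0, 0, 0, -13, 0, 0, 0],
)

```text
time_s: 11.5
position: [640.2, 70.2, 191.6]
ee_rot: [179.9, -0.0, 90.0]
force: [-0.8, -0.4, -2.1]
grip_width: 53.9
```

```bash
python3 - <<'E'
from h import *
cmd((0,0,-13)); gc(453.3,-249.4,190,90)
p=robot.camera('side'); im=p['img'][110:290,230:440,::-1]; cv2.imwrite('pics/g2s.png',cv2.resize(im,None,fx=3,fy=3))
E
```

```text
t 11.5 cmd [640.   70.2 191. ] [180.   0.  90.] meas [640.2  70.2 191.6] [179.94  -0.    90.  ] F [-0.8 -0.4 -2.1] w 53.9
shift [-31.96 -18.67   0.1 ] rot [-0. -0.  0.] rows>= 5.9
```

View pics/g2s.png

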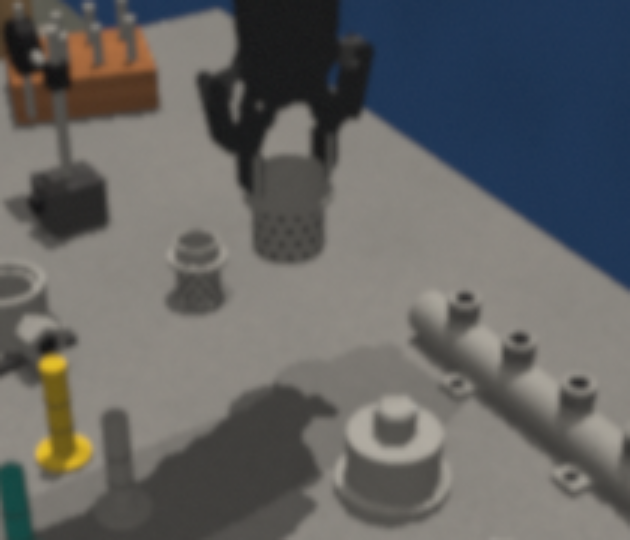

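Emit:
servo_tool(
  motion=[-4, -2.3, 0, 0, 0, 0, -9, -5.3, 0, 0, 0, 0, -15, -8.8, 0, 0, 0, 0, -21, -12.3, 0, 0, 0, 0, -26.5, -15.5, 0, 0, 0, 0, -30, -17.5, 0, 0, 0, 0, -31.96, -18.67, 0, 0, 0, 0, -31.96, -18.67, 0, 0, 0, 0, -31.96, -18.67, 0, 0, 0, 0, -31.96, -18.67, 0, 0, 0, 0],
)

```text
time_s: 12.8
position: [453.6, -248.5, 190.4]
ee_rot: [-180.0, -0.0, 90.1]
force: [-0.7, 0.9, -2.6]
grip_width: 53.7
```

```bash
python3 - <<'E'
from h import *
cmd((-31.96,-18.67,0)); gc(453.3,-249.4,82,90)
s=robot.sense();p=robot.camera('wrist'); save(p,'w8')
E
```

```text
t 12.8 cmd [ 453.3 -249.4  191. ] [180.   0.  90.] meas [ 453.6 -248.5  190.4] [-1.7995e+02 -3.0000e-02  9.0080e+01] F [-0.7  0.9 -2.6] w 53.7
shift [-0.   0.  10.9] rot [-0. -0.  0.] rows>= 1.7
```

View pics/w8.png

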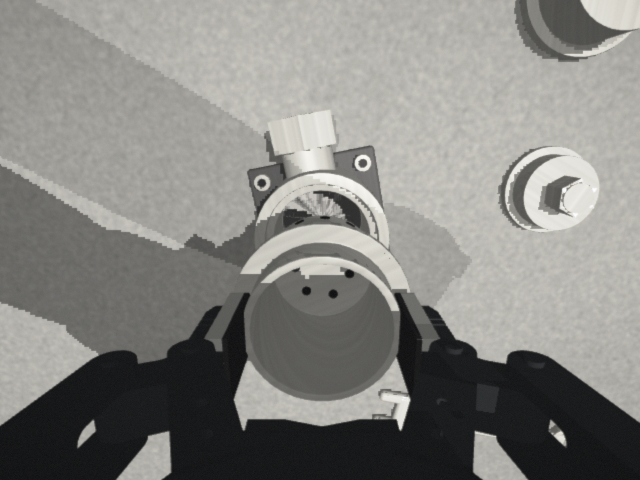

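Emit:
servo_tool(
  motion=[0, 0, 3, 0, 0, 0, 0, 0, 5, 0, 0, 0, 0, 0, 6.5, 0, 0, 0, 0, 0, 7.5, 0, 0, 0, 0, 0, 8.3, 0, 0, 0, 0, 0, 8.3, 0, 0, 0],
)

```text
time_s: 13.6
position: [453.2, -249.3, 107.7]
ee_rot: [-180.0, -0.0, 90.0]
force: [-0.0, 1.3, -2.1]
grip_width: 53.8
```

Emit:
servo_tool(
  motion=[0, 0, 0.7, 0, 0, 0, 0, 0, 1.4, 0, 0, 0, 0, 0, 2.0, 0, 0, 0, 0, 0, 2.4, 0, 0, 0, 0, 0, 2.6, 0, 0, 0, 0, 0, 2.6, 0, 0, 0, 0, 0, 2.6, 0, 0, 0],
)

```text
time_s: 14.48
position: [453.4, -249.4, 82.2]
ee_rot: [180.0, 0.0, 90.0]
force: [0.1, -0.8, -2.4]
grip_width: 53.5
```

```bash
python3 - <<'E'
from h import *
cmd((0,0,10.9))
s=robot.sense();p=robot.camera('wrist'); save(p,'w9')
p=robot.camera('side'); im=p['img'][250:420,240:420,::-1]; cv2.imwrite('pics/g3s.png',cv2.resize(im,None,fx=3,fy=3))
E
```

```text
t 14.475 cmd [ 453.3 -249.4   82. ] [180.   0.  90.] meas [ 453.4 -249.4   82.2] [1.7998e+02 1.0000e-02 9.0000e+01] F [ 0.1 -0.8 -2.4] w 53.5
```

View pics/w9.png

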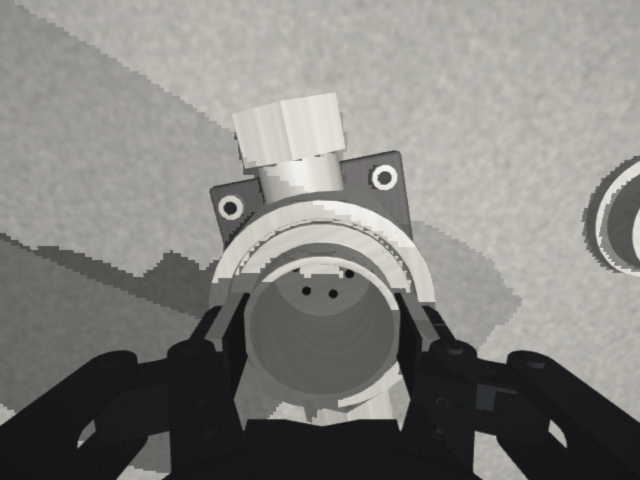

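View pics/g3s.png

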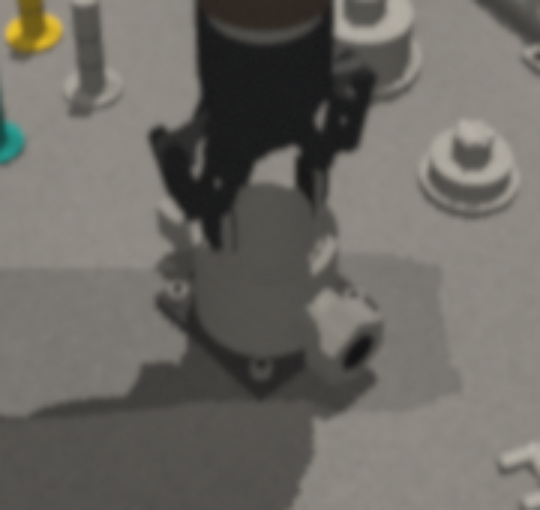

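Emit:
servo_tool(
  motion=[0, 0, 0.06, 0, 0, 0, 0, 0, 0.06, 0, 0, 0],
)

```text
time_s: 14.82
position: [453.4, -249.5, 81.7]
ee_rot: [180.0, 0.0, 90.0]
force: [-0.3, -0.2, 1.0]
grip_width: 53.4
```

Emit:
servo_tool(
  motion=[0, 0, 0, 0, 0, 0, 0, 0, 0, 0, 0, 0, 0, 0, 0, 0, 0, 0, 0, 0, 0, 0, 0, 0, 0, 0, 0, 0, 0, 0],
  gripper=1,
)

```text
time_s: 15.45
position: [453.3, -249.4, 81.4]
ee_rot: [180.0, -0.0, 90.0]
force: [-0.2, -0.8, 0.5]
grip_width: 85.5
```

Emit:
servo_tool(
  motion=[0, 0, -3, 0, 0, 0, 0, 0, -8, 0, 0, 0, 0, 0, -14, 0, 0, 0, 0, 0, -14.8, 0, 0, 0, 0, 0, -14.8, 0, 0, 0, 0, 0, -14.8, 0, 0, 0],
)

```text
time_s: 16.2
position: [452.8, -249.2, 227.6]
ee_rot: [-179.9, -0.1, 90.0]
force: [0.4, -0.1, -0.5]
grip_width: 85.2
```

```bash
python3 - <<'E'
from h import *
cmd((0,0,.06)); cmd((0,0,-14.8))
s=robot.sense();p=robot.camera('wrist'); save(p,'w10'); R,t=cam(p,s)
for C in ([(25,88,1)],[(28,88,-1)],[(44,72,-1)],[(35,71,-1)],[(37,72,1)],[(25,88,1),(28,88,-1)]): print(C,rimfit(p,R,t,(453,-249),C,6))
q=(453.2,-249.3)
overlay(p,R,t,[(q[0],q[1],r,z) for r,z in ((25,88),(28,88),(35,71),(37,72),(44,72))],'ov10',(q[0],q[1],75))
gc(450.8,-5.1,200,90)
E
```

```text
t 16.2 cmd [ 453.3 -249.4   81.4] [180.   0.  90.] meas [ 452.8 -249.2  227.6] [-1.7987e+02 -7.0000e-02  9.0000e+01] F [ 0.4 -0.1 -0.5] w 85.2
t 16.2 cmd [ 453.3 -249.4  229.4] [180.   0.  90.] meas [ 452.8 -249.2  227.6] [-1.7987e+02 -7.0000e-02  9.0000e+01] F [ 0.4 -0.1 -0.5] w 85.2
[(25, 88, 1)] (array([ 452.77971362, -249.1578807 ]), np.float64(61.41169210377866))
[(28, 88, -1)] (array([ 453.75606541, -250.42317773]), np.float64(49.615374660781725))
[(44, 72, -1)] (array([ 453.19654749, -249.22838856]), np.float64(58.877027786371706))
[(35, 71, -1)] (array([ 453.39688917, -249.94482362]), np.float64(62.47387975011411))
[(37, 72, 1)] (array([ 452.87495491, -249.43257918]), np.float64(55.28717525258343))
[(25, 88, 1), (28, 88, -1)] (array([ 453.74871373, -250.0598741 ]), np.float64(105.3634983884607))
shift [24.43 -0.25  2.94] rot [-0. -0.  0.] rows>= 3.9
```

View pics/ov10.png

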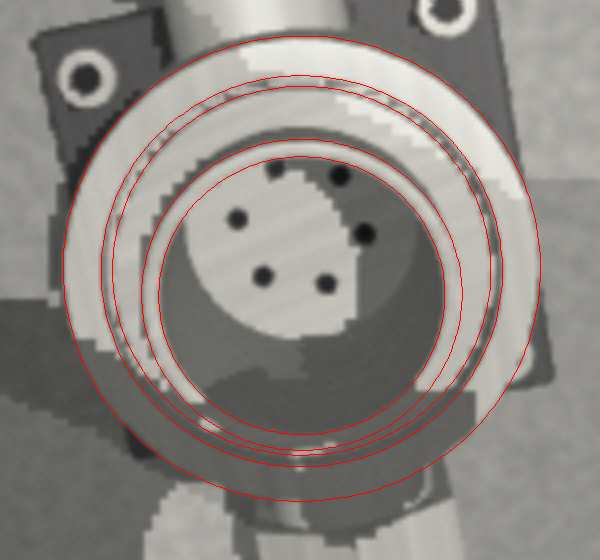

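Emit:
servo_tool(
  motion=[24.43, -0.25, 2.94, 0, 0, 0, 24.43, -0.25, 2.94, 0, 0, 0, 24.43, -0.25, 2.94, 0, 0, 0, 24.43, -0.25, 2.94, 0, 0, 0, 24.43, -0.25, 2.94, 0, 0, 0, 24.43, -0.25, 2.94, 0, 0, 0, 24.43, -0.25, 2.94, 0, 0, 0, 24.43, -0.25, 2.94, 0, 0, 0],
  gripper=0.6,
)

```text
time_s: 17.25
position: [450.9, -6.2, 199.9]
ee_rot: [-180.0, 0.0, 89.9]
force: [-1.1, -0.3, -0.1]
grip_width: 51.2
```

```bash
python3 - <<'E'
from h import *
cmd((24.43,-.25,2.94))
look('w11',{'magnet_rod':(450.8,-5.1,40)})
E
```

```text
t 17.25 cmd [450.8  -5.1 200. ] [180.   0.  90.] meas [450.9  -6.2 199.9] [-1.7999e+02  1.0000e-02  8.9880e+01] F [-1.1 -0.3 -0.1] w 51.2
17.25 [450.9  -6.2 199.9] [-1.7999e+02  1.0000e-02  8.9880e+01]
magnet_rod 4.2 0.77 [450.54  -5.2    0.     0.  ] 0.957
```

View pics/w11.png

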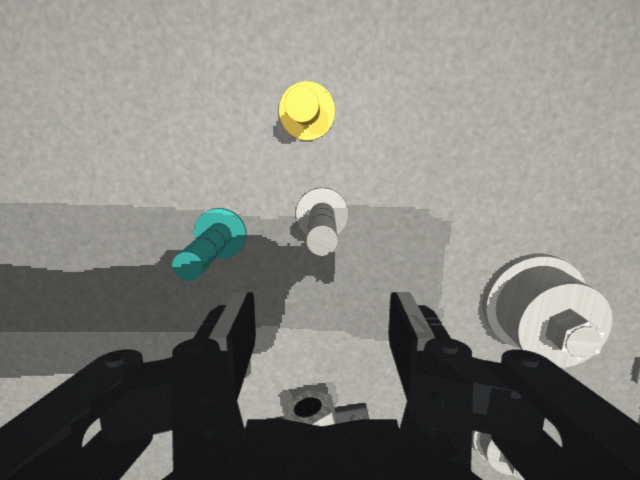

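Emit:
servo_tool(
  motion=[0, 0, 5, 0, 0, 0, 0, 0, 9, 0, 0, 0, 0, 0, 11.5, 0, 0, 0, 0, 0, 12.1, 0, 0, 0, 0, 0, 12.1, 0, 0, 0, 0, 0, 12.1, 0, 0, 0],
)

```text
time_s: 18.1
position: [451.5, -5.2, 80.3]
ee_rot: [179.9, -0.0, 90.0]
force: [-0.3, 0.9, 0.9]
grip_width: 51.0
```

Emit:
servo_tool(
  motion=[0, 0, 0, 0, 0, 0, 0, 0, 0, 0, 0, 0, 0, 0, 0, 0, 0, 0, 0, 0, 0, 0, 0, 0, 0, 0, 0, 0, 0, 0],
  gripper=0,
  newtons=50,
)

```text
time_s: 18.73
position: [451.1, -5.1, 79.7]
ee_rot: [179.9, 0.0, 90.0]
force: [-1.9, 1.2, 6.0]
grip_width: 17.6
```

```bash
python3 - <<'E'
from h import *
cmd((0,0,12.1)); s=robot.sense()
p=robot.camera('wrist'); save(p,'g4'); R,t=cam(p,s)
for C in ([(10,89,-1)],[(10,89,1)]): print(C,rimfit(p,R,t,(450.5,-5.2),C,5))
q=s['position']
overlay(p,R,t,[(q[0],q[1],10,89)],'ov11',(q[0],q[1],89))
E
```

```text
t 18.725 cmd [450.8  -5.1  79. ] [180.   0.  90.] meas [451.1  -5.1  79.7] [179.94   0.    90.  ] F [-1.9  1.2  6. ] w 17.6
[(10, 89, -1)] (array([451.23090203,  -4.92251972]), np.float64(35.09817284386733))
[(10, 89, 1)] (array([448.81929532,  -5.09219129]), np.float64(26.35935654652606))
```

View pics/ov11.png

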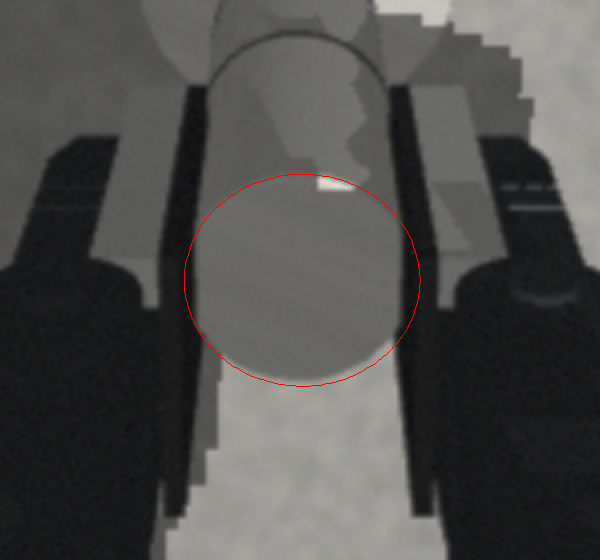

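Emit:
servo_tool(
  motion=[0, 0, -2, 0, 0, 0, 0, 0, -6, 0, 0, 0, 0, 0, -10.1, 0, 0, 0, -4, 0.1, -10.1, 0, 0, 0, -9, 0.2, -10.1, 0, 0, 0, -14, 0.25, -10.1, 0, 0, 0, -19, 0.25, -10.1, 0, 0, 0, -23, 0.25, -10.1, 0, 0, 0, -24.45, 0.25, -10.1, 0, 0, 0, -24.45, 0.25, -10.1, 0, 0, 0],
)

```text
time_s: 20.02
position: [453.0, -249.8, 179.4]
ee_rot: [-179.9, -0.0, 89.9]
force: [0.9, -0.3, -2.8]
grip_width: 17.5
```

Emit:
servo_tool(
  motion=[0, 0, 0, 0, 0, 0, 0, 0, 0, 0, 0, 0],
)

```text
time_s: 20.27
position: [453.5, -248.6, 180.1]
ee_rot: [180.0, -0.0, 90.1]
force: [0.3, 0.2, -2.7]
grip_width: 17.2
```

```bash
python3 - <<'E'
from h import *
cmd((-24.45,.25,-10.1)); gc(453.3,-249.6,103,90)
s=robot.sense();p=robot.camera('wrist'); save(p,'w12')
E
```

```text
t 20.275 cmd [ 453.3 -249.6  180. ] [180.   0.  90.] meas [ 453.5 -248.6  180.1] [179.99  -0.    90.08] F [ 0.3  0.2 -2.7] w 17.2
shift [-0.   0.   7.7] rot [-0. -0.  0.] rows>= 1.2
```

View pics/w12.png

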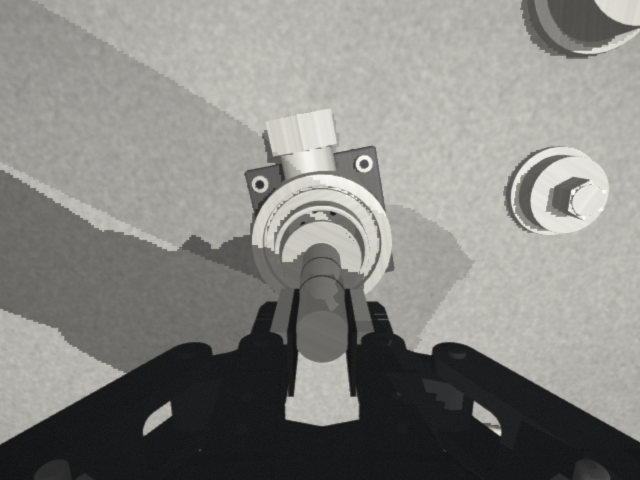

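Emit:
servo_tool(
  motion=[0, 0, 0, 0, 0, 0, 0, 0, 0, 0, 0, 0, 0, 0, 0.5, 0, 0, 0, 0, 0, 1.3, 0, 0, 0, 0, 0, 2.2, 0, 0, 0, 0, 0, 3.0, 0, 0, 0, 0, 0, 4.0, 0, 0, 0, 0, 0, 4, 0, 0, 0],
)

```text
time_s: 21.32
position: [452.8, -249.4, 138.9]
ee_rot: [-179.9, -0.0, 90.0]
force: [0.2, 0.1, -2.6]
grip_width: 17.2
```

Emit:
servo_tool(
  motion=[0, 0, 1.2, 0, 0, 0, 0, 0, 2.4, 0, 0, 0, 0, 0, 3.2, 0, 0, 0, 0, 0, 3.6, 0, 0, 0, 0, 0, 3.75, 0, 0, 0, 0, 0, 3.75, 0, 0, 0],
)

```text
time_s: 22.08
position: [453.4, -249.7, 102.8]
ee_rot: [180.0, 0.0, 90.0]
force: [-0.8, -0.1, -0.3]
grip_width: 17.6
```

```bash
python3 - <<'E'
from h import *
cmd((0,0,7.75))
s=robot.sense();p=robot.camera('wrist'); save(p,'w13')
E
```

```text
t 22.075 cmd [ 453.3 -249.6  102.5] [180.   0.  90.] meas [ 453.4 -249.7  102.8] [1.7997e+02 2.0000e-02 9.0000e+01] F [-0.8 -0.1 -0.3] w 17.6
```

View pics/w13.png

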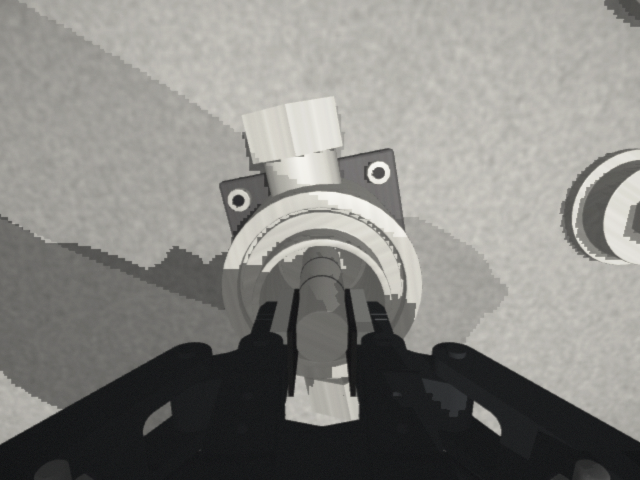

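Emit:
servo_tool(
  motion=[0, 0, 0.04, 0, 0, 0, 0, 0, 0.04, 0, 0, 0],
)

```text
time_s: 22.38
position: [453.5, -249.8, 102.8]
ee_rot: [180.0, 0.0, 90.0]
force: [-2.3, 0.9, 5.4]
grip_width: 17.6
```

Emit:
servo_tool(
  motion=[0, 0, 0, 0, 0, 0, 0, 0, 0, 0, 0, 0, 0, 0, 0, 0, 0, 0, 0, 0, 0, 0, 0, 0, 0, 0, -4, 0, 0, 0, 0, 0, -9, 0, 0, 0, 0, 0, -12.7, 0, 0, 0, 0, 0, -12.7, 0, 0, 0, 0, 0, -12.7, 0, 0, 0],
  gripper=0.7,
)

```text
time_s: 23.5
position: [453.2, -249.6, 228.4]
ee_rot: [-180.0, -0.0, 90.0]
force: [0.3, -0.2, -0.1]
grip_width: 59.6
```

```bash
python3 - <<'E'
from h import *
cmd((0,0,.04));cmd((0,0,-12.7))
s=robot.sense();p=robot.camera('wrist'); save(p,'w14'); R,t=cam(p,s)
q=(453.3,-249.6)
for C in ([(10,112,-1)],[(22,28,-1)],[(28,88,-1)],[(44,72,-1)]): print(C,rimfit(p,R,t,q,C,5))
overlay(p,R,t,[(q[0],q[1],r,z) for r,z in ((10,112),(28,88),(22,28),(44,72))],'ov14',(q[0],q[1],75))
gc(638.2,-84.8,200,86.4)
E
```

```text
t 23.5 cmd [ 453.3 -249.6  102.1] [180.   0.  90.] meas [ 453.2 -249.6  228.4] [-1.7997e+02 -2.0000e-02  9.0000e+01] F [ 0.3 -0.2 -0.1] w 59.6
t 23.5 cmd [ 453.3 -249.6  229.1] [180.   0.  90.] meas [ 453.2 -249.6  228.4] [-1.7997e+02 -2.0000e-02  9.0000e+01] F [ 0.3 -0.2 -0.1] w 59.6
[(10, 112, -1)] (array([ 452.3, -249.6]), np.float64(80.0))
[(22, 28, -1)] (array([ 454.28699856, -251.2794375 ]), np.float64(35.82557102314016))
[(28, 88, -1)] (array([ 453.87620962, -250.41053469]), np.float64(45.97858259371689))
[(44, 72, -1)] (array([ 453.2381182 , -249.21281365]), np.float64(63.56391435479141))
shift [16.48 18.49  2.91] rot [-0.    -0.     0.063] rows>= 4.0
```

View pics/ov14.png

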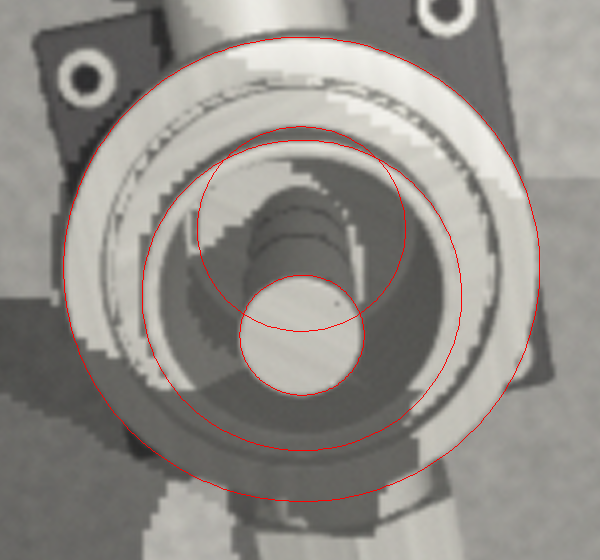

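Emit:
servo_tool(
  motion=[16.48, 18.49, 2.91, 0, 0, 0.063, 16.48, 18.49, 2.91, 0, 0, 0.063, 16.48, 18.49, 2.91, 0, 0, 0.063, 16.48, 18.49, 2.91, 0, 0, 0.063, 16.48, 18.49, 2.91, 0, 0, 0.063, 16.48, 18.49, 2.91, 0, 0, 0.063, 16.48, 18.49, 2.91, 0, 0, 0.063, 16.48, 18.49, 2.91, 0, 0, 0.063],
)

```text
time_s: 24.55
position: [637.6, -85.8, 200.7]
ee_rot: [179.9, 0.0, 86.3]
force: [-0.7, -0.5, 0.4]
grip_width: 59.3
```

```bash
python3 - <<'E'
from h import *
cmd((16.48,18.49,2.91),(0,0,.063))
look('w15',{'large_cover':(638.2,-84.8,40)})
gc(638.2,-84.8,66,86.4)
E
```

```text
t 24.55 cmd [638.2 -84.8 200. ] [180.     0.    86.39] meas [637.6 -85.8 200.7] [1.7995e+02 1.0000e-02 8.6310e+01] F [-0.7 -0.5  0.4] w 59.3
24.55 [637.6 -85.8 200.7] [1.7995e+02 1.0000e-02 8.6310e+01]
large_cover 6.6 0.73 [ 6.3819e+02 -8.4870e+01  0.0000e+00  1.2000e-01] 0.987
shift [-0.   0.  13.4] rot [-0. -0. -0.] rows>= 2.1
```

Emit:
servo_tool(
  motion=[0, 0, 5, 0, 0, 0, 0, 0, 9.5, 0, 0, 0, 0, 0, 12.5, 0, 0, 0, 0, 0, 13.4, 0, 0, 0, 0, 0, 13.4, 0, 0, 0, 0, 0, 13.4, 0, 0, 0],
)

```text
time_s: 25.4
position: [639.1, -85.0, 67.9]
ee_rot: [179.8, 0.0, 86.4]
force: [0.3, 0.8, 0.5]
grip_width: 59.8
```

Emit:
servo_tool(
  motion=[0, 0, 0, 0, 0, 0, 0, 0, 0, 0, 0, 0, 0, 0, 0, 0, 0, 0, 0, 0, 0, 0, 0, 0, 0, 0, 0, 0, 0, 0],
  gripper=0,
  newtons=90,
)

```text
time_s: 26.02
position: [638.9, -84.9, 67.3]
ee_rot: [179.9, 0.0, 86.4]
force: [0.9, 0.4, 6.0]
grip_width: 25.9
```

```bash
python3 - <<'E'
from h import *
cmd((0,0,13.4)); s=robot.sense()
p=robot.camera('wrist'); save(p,'g5'); R,t=cam(p,s)
for C in ([(36,52,-1)],[(44,10,-1)],[(44,10,1)]): print(C,rimfit(p,R,t,(638.2,-84.8),C,5))
E
```

```text
t 26.025 cmd [638.2 -84.8  66. ] [180.     0.    86.39] meas [638.9 -84.9  67.3] [1.7988e+02 1.0000e-02 8.6390e+01] F [0.9 0.4 6. ] w 25.9
[(36, 52, -1)] (array([638.45132062, -84.83611647]), np.float64(37.12473519120678))
[(44, 10, -1)] (array([638.73004459, -85.65178015]), np.float64(46.7155199759977))
[(44, 10, 1)] (array([638.23225798, -83.63096742]), np.float64(25.064277145296444))
```

View pics/g5.png

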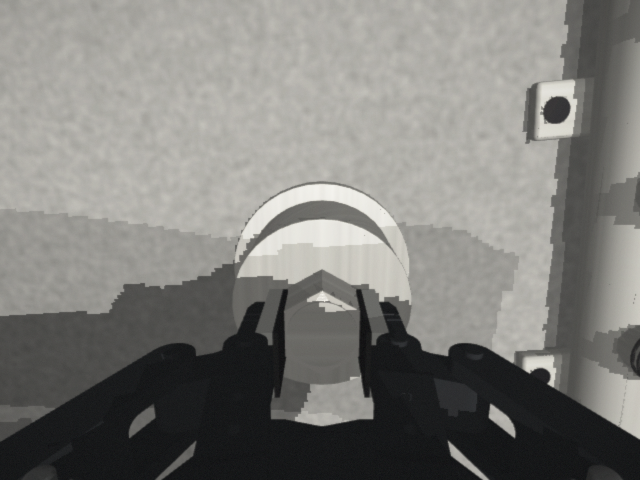

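Emit:
servo_tool(
  motion=[0, 0, -2, 0, 0, 0, 0, 0, -5, 0, 0, 0, 0, 0, -9, 0, 0, 0, 0, 0, -13, 0, 0, 0, 0, 0, -14, 0, 0, 0, 0, 0, -14, 0, 0, 0],
)

```text
time_s: 26.82
position: [638.2, -84.8, 205.7]
ee_rot: [-180.0, -0.0, 86.4]
force: [-0.8, -0.4, -5.8]
grip_width: 25.9
```

```bash
python3 - <<'E'
from h import *
cmd((0,0,-14)); gc(453.3,-249.5,206,90)
p=robot.camera('side'); im=p['img'][130:330,270:470,::-1]; cv2.imwrite('pics/g6s.png',cv2.resize(im,None,fx=3,fy=3))
E
```

```text
t 26.825 cmd [638.2 -84.8 206. ] [180.     0.    86.39] meas [638.2 -84.8 205.7] [-180.     -0.     86.39] F [-0.8 -0.4 -5.8] w 25.9
shift [-17.6  -17.41  -0.  ] rot [-0.    -0.    -0.063] rows>= 4.0
```

View pics/g6s.png

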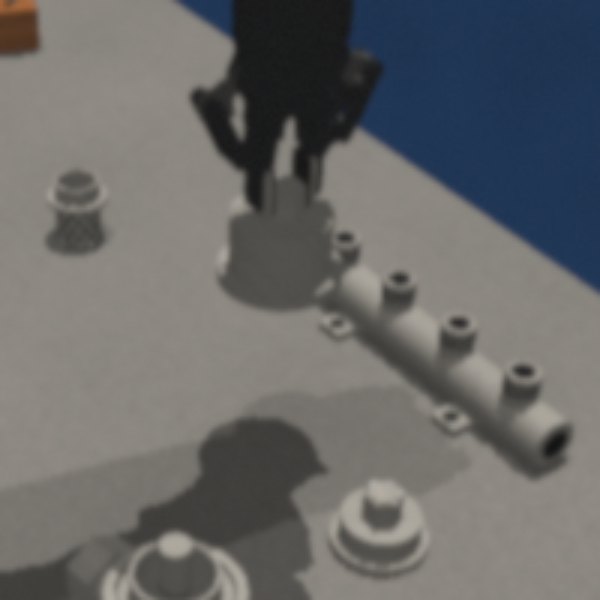

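Emit:
servo_tool(
  motion=[-3, -3, 0, 0, 0, 0, -7, -7, 0, 0, 0, 0, -11, -10.9, 0, 0, 0, -0.063, -14.5, -14.3, 0, 0, 0, -0.063, -16.8, -16.6, 0, 0, 0, -0.063, -17.6, -17.41, 0, 0, 0, -0.063, -17.6, -17.41, 0, 0, 0, -0.063, -17.6, -17.41, 0, 0, 0, -0.063, -17.6, -17.41, 0, 0, 0, -0.063, -17.6, -17.41, 0, 0, 0, -0.063],
)

```text
time_s: 28.12
position: [453.8, -249.0, 205.8]
ee_rot: [-180.0, -0.0, 90.1]
force: [-0.2, 1.0, -4.6]
grip_width: 26.2
```

```bash
python3 - <<'E'
from h import *
cmd((-17.6,-17.41,0),(0,0,-.063))
s=robot.sense(); p=robot.camera('wrist'); save(p,'w16'); R,t=cam(p,s)
z0=s['position'][2]-67.3
for C in ([(36,52+z0,-1)],[(44,10+z0,-1)],[(44,72,-1)]): print(C,rimfit(p,R,t,(453.2,-249.5),C,5))
overlay(p,R,t,[(453.2,-249.5,44,72),(s['position'][0],s['position'][1],36,52+z0),(s['position'][0],s['position'][1],44,10+z0)],'ov16',(453,-230,100))
E
```

```text
t 28.125 cmd [ 453.3 -249.5  206. ] [180.   0.  90.] meas [ 453.8 -249.   205.8] [-1.7999e+02 -1.0000e-02  9.0060e+01] F [-0.2  1.  -4.6] w 26.2
[(36, np.float64(190.51841497930127), -1)] (array([ 452.79335437, -249.28591706]), np.float64(32.69970495126108))
[(44, np.float64(148.51841497930127), -1)] (array([ 453.28668257, -249.05202255]), np.float64(43.63060857643909))
[(44, 72, -1)] (array([ 453.3940865 , -249.06665573]), np.float64(38.42921933014055))
```

View pics/ov16.png

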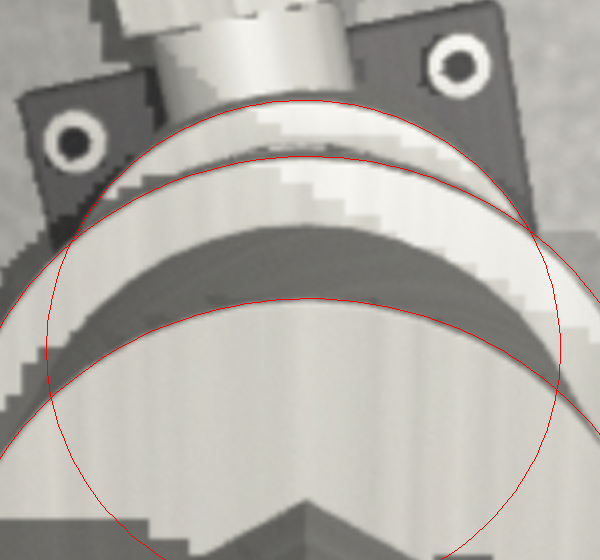

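Cover and body rims align to within a millimetre. Lower.

Emit:
servo_tool(
  motion=[0, 0, 0.8, 0, 0, 0, 0, 0, 1.8, 0, 0, 0, 0, 0, 2.8, 0, 0, 0, 0, 0, 3.8, 0, 0, 0, 0, 0, 4.6, 0, 0, 0, 0, 0, 4.6, 0, 0, 0],
)

```text
time_s: 28.92
position: [453.0, -249.3, 159.2]
ee_rot: [-179.9, -0.0, 90.0]
force: [0.7, -0.2, -4.2]
grip_width: 25.3
```

Emit:
servo_tool(
  motion=[0, 0, 0.8, 0, 0, 0, 0, 0, 1.5, 0, 0, 0, 0, 0, 1.9, 0, 0, 0, 0, 0, 2.1, 0, 0, 0, 0, 0, 2.1, 0, 0, 0, 0, 0, 2.1, 0, 0, 0],
)

```text
time_s: 29.68
position: [453.4, -249.5, 139.2]
ee_rot: [180.0, 0.0, 90.0]
force: [-0.2, 0.3, -2.1]
grip_width: 25.5
```

```bash
python3 - <<'E'
from h import *
cmd((0,0,4.6));cmd((0,0,2.1))
E
```

```text
t 29.675 cmd [ 453.3 -249.5  160. ] [180.   0.  90.] meas [ 453.4 -249.5  139.2] [1.7998e+02 1.0000e-02 9.0000e+01] F [-0.2  0.3 -2.1] w 25.5
t 29.675 cmd [ 453.3 -249.5  139. ] [180.   0.  90.] meas [ 453.4 -249.5  139.2] [1.7998e+02 1.0000e-02 9.0000e+01] F [-0.2  0.3 -2.1] w 25.5
```

Contact beginning (weight partly taken). A touch lower, release, retreat.

Emit:
servo_tool(
  motion=[0, 0, 0.06, 0, 0, 0, 0, 0, 0.06, 0, 0, 0],
)

```text
time_s: 29.92
position: [453.4, -249.5, 139.2]
ee_rot: [180.0, 0.0, 90.0]
force: [-3.5, 2.4, 6.0]
grip_width: 26.0
```

Emit:
servo_tool(
  motion=[0, 0, 0, 0, 0, 0, 0, 0, 0, 0, 0, 0, 0, 0, 0, 0, 0, 0, 0, 0, 0, 0, 0, 0, 0, 0, -3, 0, 0, 0, 0, 0, -7, 0, 0, 0, 0, 0, -10, 0, 0, 0, 0, 0, -10, 0, 0, 0, 0, 0, -10, 0, 0, 0],
  gripper=1,
)

```text
time_s: 31.05
position: [453.3, -249.5, 237.5]
ee_rot: [-180.0, -0.0, 90.0]
force: [-0.1, 0.3, -0.7]
grip_width: 85.3
```

```bash
python3 - <<'E'
from h import *
cmd((0,0,.06));cmd((0,0,-10))
s=robot.sense(); p=robot.camera('wrist'); save(p,'w17'); R,t=cam(p,s)
q=(453.2,-249.5)
for C in ([(36,124,-1)],[(44,82,-1)]): print(C,rimfit(p,R,t,q,C,5))
M['large_cover']=[a+np.array([0,0,72]) for a in M['large_cover']]
b=nearest(p,'large_cover',R,t,(453,-249,110))
print(fit('large_cover',[(p,R,t,b[1].astype(float))],[453,-249,0,0],(0,1,2)))
overlay(p,R,t,[(q[0],q[1],44,82),(q[0],q[1],36,124),(q[0],q[1],44,72)],'ov17',(453,-245,100))
gc(638,225.4,150,90)
E
```

```text
t 31.05 cmd [ 453.3 -249.5  138.4] [180.   0.  90.] meas [ 453.3 -249.5  237.5] [-1.7996e+02 -2.0000e-02  9.0000e+01] F [-0.1  0.3 -0.7] w 85.3
t 31.05 cmd [ 453.3 -249.5  238.4] [180.   0.  90.] meas [ 453.3 -249.5  237.5] [-1.7996e+02 -2.0000e-02  9.0000e+01] F [-0.1  0.3 -0.7] w 85.3
[(36, 124, -1)] (array([ 452.84509821, -250.46595542]), np.float64(41.148096503641))
[(44, 82, -1)] (array([ 453.17414025, -249.19093468]), np.float64(52.906421872332935))
(array([ 453.17736851, -249.71805345,   -0.87521431,    0.        ]), np.float64(0.987787266196399))
shift [47.49 18.47  8.84] rot [-0. -0.  0.] rows>= 8.3
```

View pics/ov17.png

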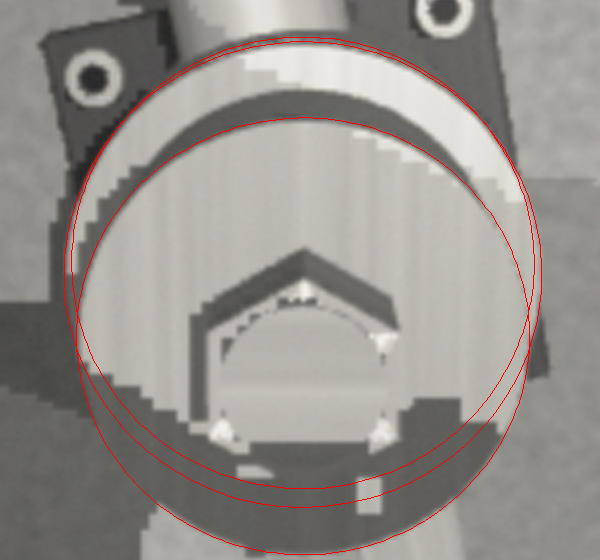

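Emit:
servo_tool(
  motion=[47.49, 18.47, 8.84, 0, 0, 0, 47.49, 18.47, 8.84, 0, 0, 0, 47.49, 18.47, 8.84, 0, 0, 0, 47.49, 18.47, 8.84, 0, 0, 0, 47.49, 18.47, 8.84, 0, 0, 0, 47.49, 18.47, 8.84, 0, 0, 0, 47.49, 18.47, 8.84, 0, 0, 0, 47.49, 18.47, 8.84, 0, 0, 0, 47.49, 18.47, 8.84, 0, 0, 0, 47.49, 18.47, 8.84, 0, 0, 0],
)

```text
time_s: 32.4
position: [637.5, 226.0, 148.3]
ee_rot: [-179.9, 0.1, 90.1]
force: [-0.7, -0.4, 0.2]
grip_width: 85.3
```

Emit:
servo_tool(
  motion=[0, 0, 0, 0, 0, 0, 0, 0, 0, 0, 0, 0, 0, 0, 0, 0, 0, 0],
)

```text
time_s: 32.78
position: [638.1, 224.4, 150.7]
ee_rot: [180.0, -0.0, 89.9]
force: [-0.0, 0.0, -0.3]
grip_width: 85.3
```

```bash
python3 - <<'E'
from h import *
cmd((47.49,18.47,8.84))
look('w18',{'small_basket':(638,225.5,30)})
gc(638,225.5,55,90)
E
```

```text
t 32.775 cmd [638.  225.4 150. ] [180.   0.  90.] meas [638.1 224.4 150.7] [ 1.7995e+02 -1.0000e-02  8.9930e+01] F [-0.   0.  -0.3] w 85.3
32.775 [638.1 224.4 150.7] [ 1.7995e+02 -1.0000e-02  8.9930e+01]
small_basket 2.8 0.67 [637.92 225.59   0.     0.  ] 0.975
shift [ 0.01 -0.    9.5 ] rot [-0. -0.  0.] rows>= 1.5
```

Emit:
servo_tool(
  motion=[0, 0, 4, 0, 0, 0, 0, 0, 7.5, 0, 0, 0, 0, 0, 9, 0, 0, 0, 0, 0, 9.5, 0, 0, 0, 0, 0, 9.5, 0, 0, 0, 0, 0, 9.5, 0, 0, 0, 0, 0, 9.5, 0, 0, 0],
)

```text
time_s: 33.75
position: [638.5, 225.6, 56.0]
ee_rot: [179.9, -0.0, 90.0]
force: [0.9, -0.5, 0.4]
grip_width: 85.0
```

Emit:
servo_tool(
  motion=[0, 0, 0, 0, 0, 0, 0, 0, 0, 0, 0, 0, 0, 0, 0, 0, 0, 0, 0, 0, 0, 0, 0, 0, 0, 0, 0, 0, 0, 0, 0, 0, 0, 0, 0, 0],
  gripper=0,
  newtons=40,
)

```text
time_s: 34.5
position: [638.2, 225.5, 55.3]
ee_rot: [180.0, -0.0, 90.0]
force: [-0.7, 0.7, 4.7]
grip_width: 38.2
```

```bash
python3 - <<'E'
from h import *
cmd((0,0,9.5)); s=robot.sense()
p=robot.camera('wrist'); save(p,'g7'); R,t=cam(p,s)
for C in ([(17,57,1)],[(20,57,-1)],[(27,42,-1)]): print(C,rimfit(p,R,t,(638,225.5),C,5))
E
```

```text
t 34.5 cmd [638.  225.4  55. ] [180.   0.  90.] meas [638.2 225.5  55.3] [ 1.7997e+02 -1.0000e-02  9.0000e+01] F [-0.7  0.7  4.7] w 38.2
[(17, 57, 1)] (array([637.76193583, 226.23457881]), np.float64(47.92380934835895))
[(20, 57, -1)] (array([637.83765595, 226.49297364]), np.float64(54.5067938703775))
[(27, 42, -1)] (array([638.22803882, 225.40718353]), np.float64(36.52355746242804))
```

View pics/g7.png

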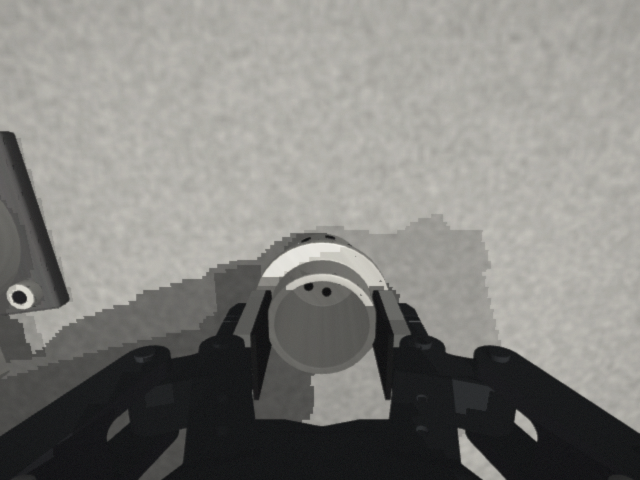

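```bash
python3 - <<'E'
from h import *
gc(463.8,246.5,175,90)
E
```

```text
shift [  2.11 -17.42 -12.  ] rot [-0. -0.  0.] rows>= 3.4
```

Emit:
servo_tool(
  motion=[0, 0, -2, 0, 0, 0, 0, 0, -6, 0, 0, 0, 0, 0, -11, 0, 0, 0, 0.4, -3, -12, 0, 0, 0, 0.9, -7.5, -12, 0, 0, 0, 1.5, -12.5, -12, 0, 0, 0, 2, -16, -12, 0, 0, 0, 2.11, -17.42, -12, 0, 0, 0, 2.11, -17.42, -12, 0, 0, 0, 2.11, -17.42, -12, 0, 0, 0],
)

```text
time_s: 35.8
position: [464.8, 246.5, 175.1]
ee_rot: [180.0, -0.0, 90.0]
force: [1.0, 0.7, -0.6]
grip_width: 37.9
```

Emit:
servo_tool(
  motion=[0, 0, 0, 0, 0, 0, 0, 0, 0, 0, 0, 0, 0, 0, 0, 0, 0, 0],
)

```text
time_s: 36.17
position: [464.1, 246.4, 174.8]
ee_rot: [-180.0, 0.0, 90.0]
force: [0.3, 0.3, -0.4]
grip_width: 38.2
```

```bash
python3 - <<'E'
from h import *
cmd((2.11,-17.42,-12)); s=robot.sense()
p=robot.camera('wrist'); save(p,'w19'); R,t=cam(p,s)
for C in ([(35,60,-1)],[(29,60,1)],[(24,54,1)]): print(C,rimfit(p,R,t,(463.8,246.5),C,4))
x,y=s['position'][:2]; z0=s['position'][2]-55.3
for C in ([(17,57+z0,1)],[(20,57+z0,-1)],[(27,42+z0,-1)]): print(C,rimfit(p,R,t,(x,y),C,4))
overlay(p,R,t,[(463.8,246.5,35,60),(463.8,246.5,24,54),(x,y,27,42+z0),(x,y,20,57+z0)],'ov19',(463,265,100))
E
```

```text
t 36.175 cmd [463.8 246.5 175. ] [180.   0.  90.] meas [464.1 246.4 174.8] [-1.7998e+02  1.0000e-02  8.9980e+01] F [ 0.3  0.3 -0.4] w 38.2
[(35, 60, -1)] (array([464.4031046 , 246.75944181]), np.float64(50.11811983106308))
[(29, 60, 1)] (array([463.63742807, 246.86341649]), np.float64(45.6800589547987))
[(24, 54, 1)] (array([463.95965365, 246.65761534]), np.float64(50.21756413647081))
[(17, np.float64(176.47180668398363), 1)] (array([463.69263579, 247.21675152]), np.float64(47.439983259409395))
[(20, np.float64(176.47180668398363), -1)] (array([463.7221097 , 246.99998166]), np.float64(46.69412011298039))
[(27, np.float64(161.47180668398363), -1)] (array([463.98581621, 246.39127718]), np.float64(32.733417130158266))
```

View pics/ov19.png

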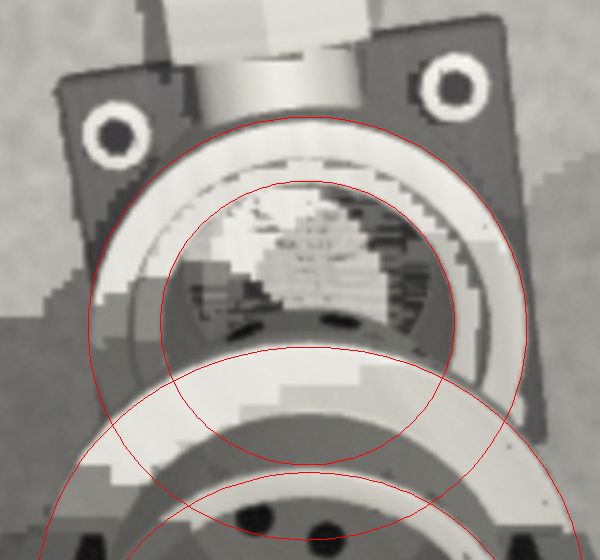

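Emit:
servo_tool(
  motion=[0, 0, 3, 0, 0, 0, 0, 0, 5, 0, 0, 0, 0, 0, 6.5, 0, 0, 0, 0, 0, 7.3, 0, 0, 0, 0, 0, 7.6, 0, 0, 0, 0, 0, 7.6, 0, 0, 0],
)

```text
time_s: 36.98
position: [464.0, 246.6, 99.4]
ee_rot: [180.0, -0.0, 90.0]
force: [-1.0, 0.1, -1.2]
grip_width: 38.3
```

Emit:
servo_tool(
  motion=[0, 0, 0.7, 0, 0, 0, 0, 0, 1.4, 0, 0, 0, 0, 0, 2.0, 0, 0, 0, 0, 0, 2.5, 0, 0, 0, 0, 0, 2.65, 0, 0, 0, 0, 0, 2.65, 0, 0, 0, 0, 0, 2.65, 0, 0, 0],
)

```text
time_s: 37.85
position: [464.0, 246.6, 72.6]
ee_rot: [180.0, -0.0, 90.0]
force: [0.1, -0.0, -1.4]
grip_width: 38.2
```

```bash
python3 - <<'E'
from h import *
cmd((0,0,7.6));cmd((0,0,2.65)); p=robot.camera('wrist'); save(p,'w20')
E
```

```text
t 37.85 cmd [463.8 246.5  99. ] [180.   0.  90.] meas [464.  246.6  72.6] [ 1.7998e+02 -1.0000e-02  9.0000e+01] F [ 0.1 -0.  -1.4] w 38.2
t 37.85 cmd [463.8 246.5  72.5] [180.   0.  90.] meas [464.  246.6  72.6] [ 1.7998e+02 -1.0000e-02  9.0000e+01] F [ 0.1 -0.  -1.4] w 38.2
```

View pics/w20.png

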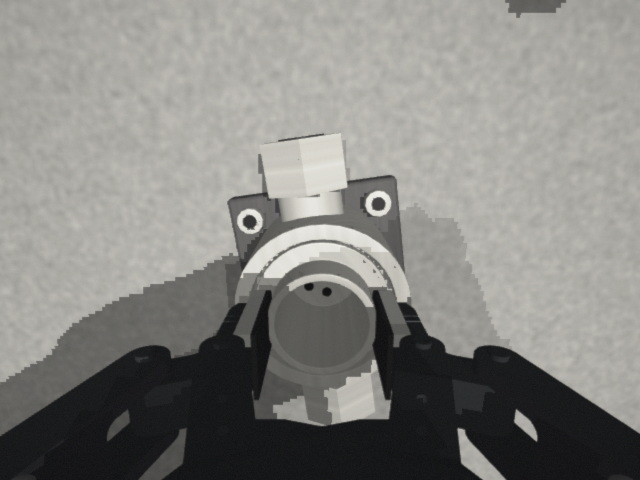

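Emit:
servo_tool(
  motion=[0, 0, 0.05, 0, 0, 0, 0, 0, 0.05, 0, 0, 0],
)

```text
time_s: 38.15
position: [464.0, 246.6, 72.4]
ee_rot: [180.0, -0.0, 90.0]
force: [-0.4, -0.7, 3.3]
grip_width: 38.2
```

Emit:
servo_tool(
  motion=[0, 0, 0, 0, 0, 0, 0, 0, 0, 0, 0, 0, 0, 0, 0, 0, 0, 0, 0, 0, 0, 0, 0, 0, 0, 0, -4, 0, 0, 0, 0, 0, -10, 0, 0, 0, 0, 0, -15, 0, 0, 0, 0, 0, -15.8, 0, 0, 0, 0, 0, -15.8, 0, 0, 0],
  gripper=1,
)

```text
time_s: 39.28
position: [464.0, 246.6, 229.8]
ee_rot: [180.0, -0.0, 90.0]
force: [0.3, -0.2, -0.9]
grip_width: 85.1
```

```bash
python3 - <<'E'
from h import *
cmd((0,0,.05));cmd((0,0,-15.8))
s=robot.sense(); p=robot.camera('wrist'); save(p,'w21'); R,t=cam(p,s)
q=(463.9,246.6)
for C in ([(17,74,1)],[(20,74,-1)],[(35,60,-1)],[(27,59,-1)]): print(C,rimfit(p,R,t,q,C,5))
overlay(p,R,t,[(q[0],q[1],r,z) for r,z in ((17,74),(20,74),(27,59),(29,60),(35,60))],'ov21',(q[0],q[1],65))
gc(631.2,-225.5,200,90.5)
E
```

```text
t 39.275 cmd [463.8 246.5  72. ] [180.   0.  90.] meas [464.  246.6 229.8] [ 1.7998e+02 -1.0000e-02  9.0000e+01] F [ 0.3 -0.2 -0.9] w 85.1
t 39.275 cmd [463.8 246.5 230. ] [180.   0.  90.] meas [464.  246.6 229.8] [ 1.7998e+02 -1.0000e-02  9.0000e+01] F [ 0.3 -0.2 -0.9] w 85.1
[(17, 74, 1)] (array([463.87118838, 247.46536366]), np.float64(79.20269776620981))
[(20, 74, -1)] (array([464.20010679, 246.77940356]), np.float64(56.040169709675986))
[(35, 60, -1)] (array([463.46991551, 246.29028943]), np.float64(66.78985729411292))
[(27, 59, -1)] (array([464.22591074, 246.19970989]), np.float64(72.29464851066078))
shift [-47.2   16.74   3.  ] rot [-0.    -0.    -0.009] rows>= 8.0
```

View pics/ov21.png

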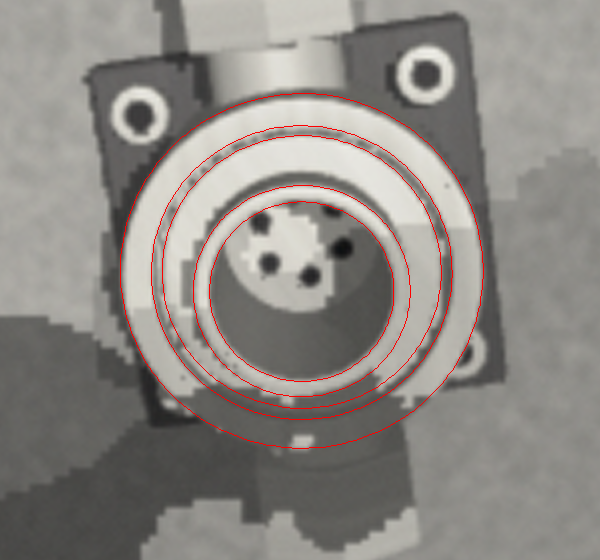

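Emit:
servo_tool(
  motion=[-47.2, 16.74, 3, 0, 0, 0, -47.2, 16.74, 3, 0, 0, 0, -47.2, 16.74, 3, 0, 0, 0, -47.2, 16.74, 3, 0, 0, 0, -47.2, 16.74, 3, 0, 0, 0, -47.2, 16.74, 3, 0, 0, 0, -47.2, 16.74, 3, 0, 0, 0, -47.2, 16.74, 3, 0, 0, 0, -47.2, 16.74, 3, 0, 0, 0, -47.2, 16.74, 3, 0, 0, 0],
  gripper=0.7,
)

```text
time_s: 40.58
position: [630.6, -225.4, 198.0]
ee_rot: [-179.8, -0.1, 90.0]
force: [0.4, -0.5, -0.1]
grip_width: 59.8
```

Emit:
servo_tool(
  motion=[0, 0, 0, 0, 0, 0, 0, 0, 0, 0, 0, 0, 0, 0, 0, 0, 0, 0],
)

```text
time_s: 40.95
position: [631.3, -224.7, 200.6]
ee_rot: [180.0, 0.0, 90.1]
force: [0.4, 0.2, -0.4]
grip_width: 59.9
```

```bash
python3 - <<'E'
from h import *
cmd((-47.2,16.74,3))
look('w22',{'small_cover':(631.3,-225.5,20)})
gc(631.2,-225.5,40,90)
E
```

```text
t 40.95 cmd [ 631.2 -225.5  200. ] [180.   0.  90.] meas [ 631.3 -224.7  200.6] [1.7996e+02 2.0000e-02 9.0060e+01] F [ 0.4  0.2 -0.4] w 59.9
40.95 [ 631.3 -224.7  200.6] [1.7996e+02 2.0000e-02 9.0060e+01]
small_cover 4.9 0.93 [ 6.3120e+02 -2.2529e+02  0.0000e+00  4.0000e-02] 0.972
shift [-0. -0. 16.] rot [-0. -0.  0.] rows>= 2.6
```

View pics/w22.png

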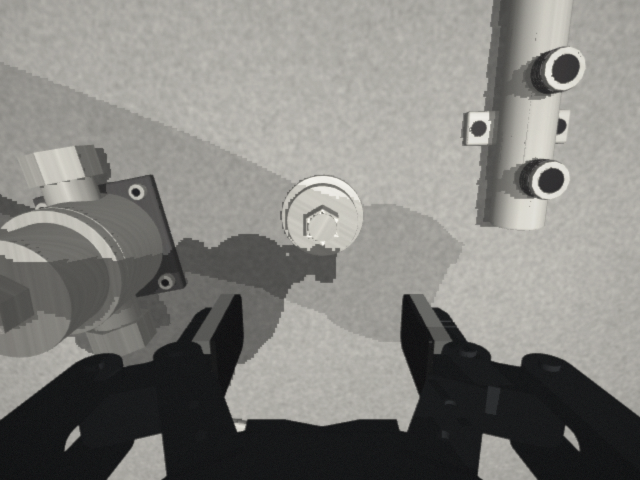

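Emit:
servo_tool(
  motion=[0, 0, 5, 0, 0, 0, 0, 0, 10, 0, 0, 0, 0, 0, 14, 0, 0, 0, 0, 0, 15.5, 0, 0, 0, 0, 0, 16, 0, 0, 0, 0, 0, 16, 0, 0, 0, 0, 0, 16, 0, 0, 0],
)

```text
time_s: 41.92
position: [632.1, -225.8, 41.8]
ee_rot: [179.9, 0.0, 90.0]
force: [0.7, -0.1, 0.4]
grip_width: 59.8
```

Emit:
servo_tool(
  motion=[0, 0, 0, 0, 0, 0, 0, 0, 0, 0, 0, 0, 0, 0, 0, 0, 0, 0, 0, 0, 0, 0, 0, 0, 0, 0, 0, 0, 0, 0],
  gripper=0,
  newtons=70,
)

```text
time_s: 42.55
position: [631.6, -225.6, 40.8]
ee_rot: [179.9, 0.0, 90.0]
force: [-0.7, 0.8, 6.0]
grip_width: 21.8
```

```bash
python3 - <<'E'
from h import *
cmd((0,0,16)); p=robot.camera('wrist'); save(p,'g8')
gc(463.9,246.5,200,90)
E
```

```text
t 42.55 cmd [ 631.2 -225.5   40. ] [180.   0.  90.] meas [ 631.6 -225.6   40.8] [1.7993e+02 2.0000e-02 9.0000e+01] F [-0.7  0.8  6. ] w 21.8
shift [ 47.2  -16.73 -16.  ] rot [-0. -0.  0.] rows>= 8.4
```

View pics/g8.png

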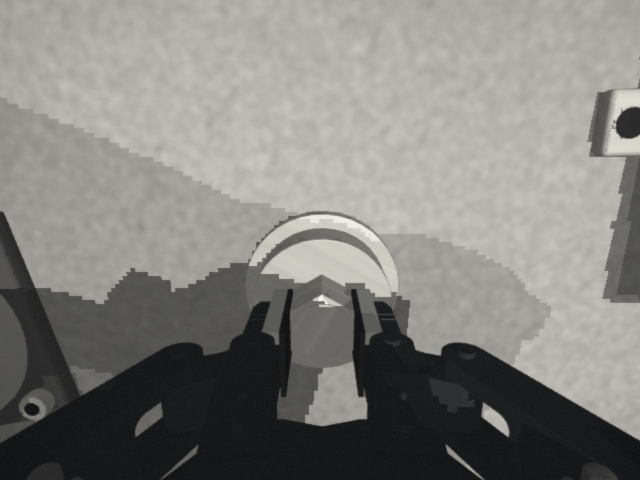

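Emit:
servo_tool(
  motion=[0, 0, -2, 0, 0, 0, 0, 0, -6, 0, 0, 0, 0, 0, -11, 0, 0, 0, 0, 0, -15, 0, 0, 0, 3, -1.06, -16, 0, 0, 0, 7, -2.48, -16, 0, 0, 0, 12, -4.25, -16, 0, 0, 0, 17, -6.03, -16, 0, 0, 0, 22, -7.8, -16, 0, 0, 0],
)

```text
time_s: 43.72
position: [552.3, -4.1, 200.8]
ee_rot: [180.0, -0.0, 90.0]
force: [0.3, 1.1, -3.3]
grip_width: 22.1
```

Emit:
servo_tool(
  motion=[5, -1.77, 0, 0, 0, 0, 10, -3.54, 0, 0, 0, 0, 15, -5.32, 0, 0, 0, 0, 19.5, -6.91, 0, 0, 0, 0, 23, -8.15, 0, 0, 0, 0, 25.2, -8.93, 0, 0, 0, 0, 25.2, -8.93, 0, 0, 0, 0, 25.2, -8.93, 0, 0, 0, 0, 25.2, -8.93, 0, 0, 0, 0, 25.2, -8.93, 0, 0, 0, 0],
)

```text
time_s: 44.98
position: [464.2, 245.8, 200.1]
ee_rot: [-180.0, 0.0, 89.9]
force: [0.7, 0.5, -2.5]
grip_width: 22.5
```

```bash
python3 - <<'E'
from h import *
cmd((22,-7.8,-16)); cmd((25.2,-8.93,0))
s=robot.sense(); p=robot.camera('wrist'); save(p,'w23'); R,t=cam(p,s)
x,y,z=s['position']; z0=z-40.8
for C in ([(34,8+z0,-1)],[(28,26+z0,-1)],[(35,60,-1)]): print(C,rimfit(p,R,t,(463.9,246.5),C,5))
overlay(p,R,t,[(463.9,246.5,35,60),(x,y,34,8+z0),(x,y,28,26+z0)],'ov23',(464,265,100))
E
```

```text
t 44.975 cmd [553.2  -5.5 200. ] [180.   0.  90.] meas [464.2 245.8 200.1] [-180.      0.     89.94] F [ 0.7  0.5 -2.5] w 22.5
t 44.975 cmd [463.9 246.5 200. ] [180.   0.  90.] meas [464.2 245.8 200.1] [-180.      0.     89.94] F [ 0.7  0.5 -2.5] w 22.5
[(34, np.float64(167.25199639762678), -1)] (array([463.57252343, 246.48105009]), np.float64(47.11051341812364))
[(28, np.float64(185.25199639762678), -1)] (array([463.7980021 , 245.30669207]), np.float64(34.90551811709673))
[(35, 60, -1)] (array([464.4135365 , 246.18372987]), np.float64(47.49875853943638))
```

View pics/ov23.png

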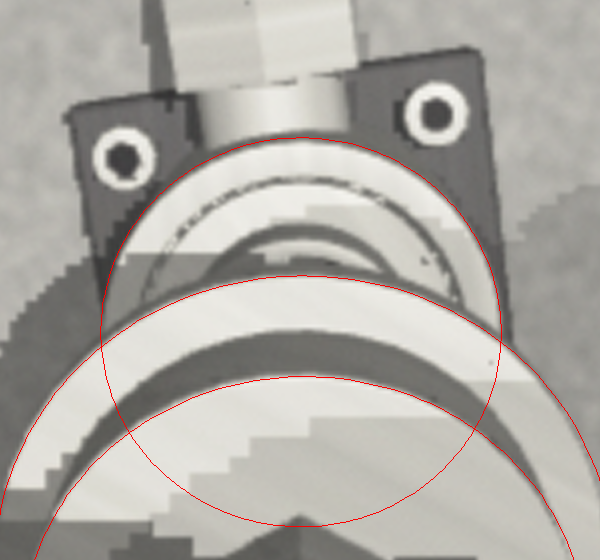

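Emit:
servo_tool(
  motion=[0, 0, 2.5, 0, 0, 0, 0, 0, 5, 0, 0, 0, 0, 0, 6.6, 0, 0, 0, 0, 0, 7.3, 0, 0, 0, 0, 0, 7.6, 0, 0, 0, 0, 0, 7.6, 0, 0, 0],
)

```text
time_s: 45.78
position: [464.2, 246.6, 124.5]
ee_rot: [180.0, -0.0, 90.0]
force: [-0.4, -0.1, -2.8]
grip_width: 21.9
```

Emit:
servo_tool(
  motion=[0, 0, 0.7, 0, 0, 0, 0, 0, 1.4, 0, 0, 0, 0, 0, 1.9, 0, 0, 0, 0, 0, 2.2, 0, 0, 0, 0, 0, 2.3, 0, 0, 0, 0, 0, 2.3, 0, 0, 0],
)

```text
time_s: 46.52
position: [464.0, 246.5, 101.1]
ee_rot: [180.0, -0.0, 90.0]
force: [-0.1, -0.4, -2.1]
grip_width: 22.1
```

Emit:
servo_tool(
  motion=[0, 0, 0.06, 0, 0, 0, 0, 0, 0.06, 0, 0, 0],
)

```text
time_s: 46.78
position: [464.1, 246.6, 100.8]
ee_rot: [180.0, -0.0, 90.0]
force: [-1.3, -1.4, 0.5]
grip_width: 21.9
```

```bash
python3 - <<'E'
from h import *
cmd((0,0,7.6)); cmd((0,0,2.36))
E
```

```text
t 46.775 cmd [463.9 246.5 124. ] [180.   0.  90.] meas [464.1 246.6 100.8] [ 1.7997e+02 -2.0000e-02  9.0000e+01] F [-1.3 -1.4  0.5] w 21.9
t 46.775 cmd [463.9 246.5 100.4] [180.   0.  90.] meas [464.1 246.6 100.8] [ 1.7997e+02 -2.0000e-02  9.0000e+01] F [-1.3 -1.4  0.5] w 21.9
```

Seated (force changed from −2.8 to +0.5). Release and retreat.

Emit:
servo_tool(
  motion=[0, 0, 0, 0, 0, 0, 0, 0, 0, 0, 0, 0, 0, 0, 0, 0, 0, 0, 0, 0, 0, 0, 0, 0, 0, 0, -3, 0, 0, 0, 0, 0, -8, 0, 0, 0, 0, 0, -13, 0, 0, 0, 0, 0, -13, 0, 0, 0, 0, 0, -13, 0, 0, 0],
  gripper=0.8,
)

```text
time_s: 47.9
position: [463.9, 246.5, 229.9]
ee_rot: [-180.0, 0.0, 90.0]
force: [-1.0, 1.0, -0.4]
grip_width: 68.1
```

```bash
python3 - <<'E'
from h import *
cmd((0,0,-13))
s=robot.sense(); p=robot.camera('wrist'); save(p,'w24'); R,t=cam(p,s)
M['small_cover']=[a+np.array([0,0,60]) for a in M['small_cover']]
M['large_cover']=[a+np.array([0,0,72]) for a in M['large_cover']]
b=nearest(p,'small_cover',R,t,(464,246.5,85))
print(b and b[2],fit('small_cover',[(p,R,t,b[1].astype(float))],[464,246.5,0,0],(0,1,2)))
q=(463.9,246.5)
overlay(p,R,t,[(*q,35,60),(*q,34,68),(*q,28,86)],'ov24',(464,246,75))
for n in('side','top'):
    p=robot.camera(n); save(p,n+'9'); R,t=cam(p)
    for k,xy in (('small_cover',(464,246.5)),('large_cover',(453.2,-249.5))):
        b=nearest(p,k,R,t,(*xy,90))
        if b: print(n,k,round(b[0],1),b[2],fit(k,[(p,R,t,b[1].astype(float))],[*xy,0,0],(0,1)))
    for k in('manifold','dial_gauge','spanner'):
        for r in robot.spot_in(p,k)[:1]: print(n,k,r['position'].round() if hasattr(r['position'],'round') else r['position'],r['score'])
E
```

```text
t 47.9 cmd [463.9 246.5 230.4] [180.   0.  90.] meas [463.9 246.5 229.9] [-1.7998e+02  1.0000e-02  9.0000e+01] F [-1.   1.  -0.4] w 68.1
0.6 (array([463.53867081, 246.3437019 ,  -1.62354329,   0.        ]), np.float64(0.9858636446990835))
side small_cover 5.2 0.87 (array([467.15548323, 250.18972181,   0.        ,   0.        ]), np.float64(0.9225223608244338))
side large_cover 1.6 0.64 (array([ 455.64260997, -249.5969508 ,    0.        ,    0.        ]), np.float64(0.9749744609779959))
side dial_gauge [589.7, 396.9, 51.5] 0.71
side spanner [592.7, -448.8, 5.4] 0.82
top small_cover 2.8 0.92 (array([463.48428798, 247.10094583,   0.        ,   0.        ]), np.float64(0.9195345462611662))
top large_cover 0.6 0.7 (array([ 453.25752495, -250.51963496,    0.        ,    0.        ]), np.float64(0.9554015935332442))
top manifold [775.4, -77.6, 39.7] 0.59
top spanner [593.9, -443.3, 8.0] 0.65
```

View pics/ov24.png

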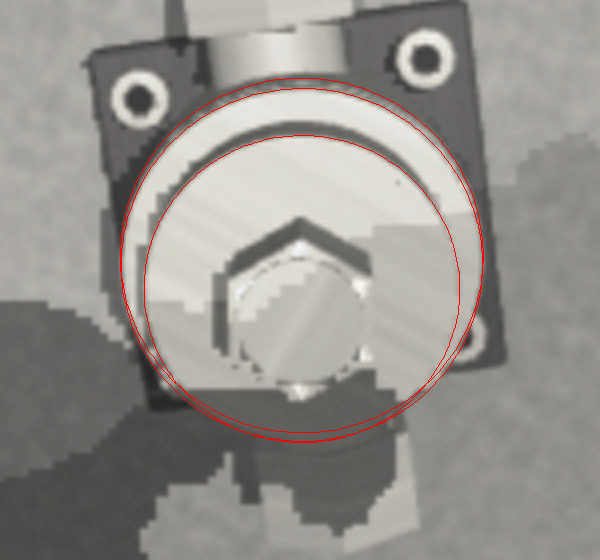

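View pics/side9.png

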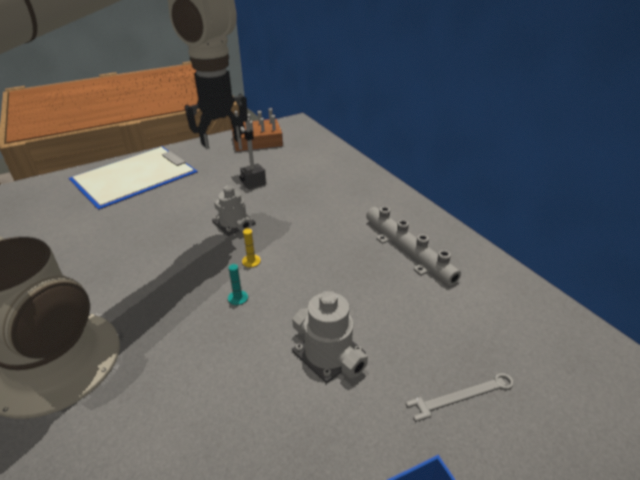

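Both strainers are closed at pixels (231,210) and (328,330). The covers sit flat, the gripper is clear and nothing else has moved, so I'm handing in.

```bash
python3 - <<'E'
from h import *
print(robot.sign_off())
E
```

```text
the job is handed in; nothing more can be done
None
```

Both strainers are built up and handed in at about 48 s of the 118 s allowed. Sign-off gives no verdict, so success rests on my own checks. I placed the large basket, then the steel-grey magnet rod (not the yellow or turquoise one), then the large cover. The small basket and small cover followed.

**Position:**
- In wrist-camera overlays taken after each release, every part sat on its body's axis to about 1 mm.
- The side camera put the covers about 2.5–5 mm off. The side camera had already read 2–6 mm away from the top camera in the first survey, so I put that down to its calibration. The top and wrist cameras did not show it.

**Height:**
- The wrist fits of the covers came out 0.9 mm low (large) and 1.6 mm low (small), within the 3 mm limit.
- The force reading showed the rod's and both covers' weight coming off the gripper at the expected height. For the two baskets the weight came off only on the last small step down.

**Bystanders:** The manifold, dial gauge and spanner are where they were, to within what the cameras can resolve. In the final check, the side view missed the manifold and the top view missed the dial gauge. Each was found in the other view at its starting place.

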